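# Stand up the dice tubes and load each with a pair of bone balls

## Robot

A 7-joint arm with a two-finger parallel gripper is mounted at the origin on the work surface. World frame = base frame: x ahead of the robot, y to its left, z up, the work surface at z = 0. Lengths are in mm, angles in rad, forces in N, time in s.
With the tool pointing down it reaches from about 425 to 825 mm from the base axis. Payload 3.6 kg.
Tool frame: the origin (TCP) lies at the very end of the fingers, on their centre line; the grasp point (between the pads) lies 19 mm behind it; z points along the fingers, y is the line along which they close (so a half turn about z gives the same grasp; the last joint's range is limited). The gripper opens to 93 mm and grips with 3 to 60 N. Pads are 15 mm wide; open, the fingers measure 128 mm over their backs; the gripper's body (75 mm by 188 mm) begins 65 mm behind the grasp point.
Start: joints at [-1.349, 0.615, -0.013, 1.423, 0.008, 1.103, -0.04], TCP at [160.024, 629.964, 218.64] pointing down, gripper open.
Joint ranges: [-3.12, 3.12], [-0.3, 2.06], [-1.34, 1.32], [0.26, 2.42], [-1.36, 4.5], [0.01, 1.98], [-2.84, 2.84]. Speed limits (rad/s): [2.79, 2.79, 3.14, 3.14, 3.14, 3.14, 3.14].

## Interface

Orientations are given as a rotation vector (axis times angle).
In Python, from station import bot gives the robot as it stands.
- The arm moves only by the tool step_arm, never from a script. Its argument "steps" is one flat list of numbers, 7 for each row, row after row: the shift along the tool's x, y, z in mm, then the turn, a rotation vector about the tool's x, y, z in rad, then the finger opening in mm, from 0 to 93. In form: [tx, ty, tz, ax, ay, az, gripper, tx, ty, tz, ax, ay, az, gripper, ...]. A call has 1 to 10 rows; each row is the pose to reach, as a shift and turn from the pose commanded when the call began, along the tool's axes at that moment; what a row does not reach only later rows make up. A row lasts 1/10 s, in which the tool goes at most 50 mm and 8.59 degrees, less where a joint would pass 70% of its speed; a pose out of reach is approached as far as the arm can. A call with a gripper value outside its range is refused whole. The fingers move at their own pace and stop on an object; "grip_force" is the grip in N (left out, the last holds). Time passes only in rows, so rows that repeat a pose let the fingers close. It gives the time, the measured TCP pose, the force, the opening and the grip force at its end, in the units of the state.
- bot.sense(): the state, without advancing time (a new reading comes with each control period).
- bot.read_camera(name): name is "scene" or "top"; returns a dict with "img" (384x512x3 uint8, blue, green, red), "fx", "fy", "cx", "cy" (pixels), "R" (3x3) and "t" (3): a world point X has camera coordinates R X + t. Camera axes: x right, y down, z forward; pixel columns grow to the right and rows downward; lengths in mm; the calibration is good to about 2 mm. A picture is of the moment at which its call begins. There is no depth.
- bot.close_job(): hands the job in; it is judged then, once.
The state is a dict: "t": time; "q": joint angles; "joint_velocities": joint speeds; "joint_torque": joint torques, N m; "tool_pos": TCP position; "orientation": TCP orientation; "contact_force": force on the tool from outside, world axes, zero at the start; "wrist_torque": the same for the moment, N m; "opening": finger opening in mm; "grip_force": force on a finger pad.
Only numpy, scipy, OpenCV 4.12 (cv2) and the standard library are available. Lean on these libraries where they do the work, as an engineer would, in place of code of your own. Each camera call takes 0.05 s, during which the arm holds its last target. There are 200 camera calls.

## Task

First tip every lying square teak tube up until it stands upright on its closed foot on the bench, pivoting it on its foot end rather than lifting it off the bench while it is tilted. Once all are standing, use the steel scoop (never your fingers) to scoop the bone balls from the tray and tip them into the tubes: the two balls that lie together in one lane are a matched pair, so give each tube the whole pair of one lane, and leave any pair not needed in the tray. Then set the scoop down flat on the middle of its cork mat and leave the dice, try square and checker undisturbed.

Things in the scene. Friction and masses are not known exactly. Their poses are not given: they have to be found in the camera images.
- tube1: square teak tube, 66 x 66 mm outside, 140 mm long, walls 4 mm (bore 58 x 58 mm), closed by a heavy dark steel foot 8 mm thick at one end (centre of mass 23 mm from it), open at the other; 0.35 kg. Starts lying on a flat side; two or three are present (None if absent). Origin at the middle of its length on its centre line; z points from foot to mouth (mouth at z = +70 mm, foot face at z = -70 mm)
- tube2: square teak tube, 66 x 66 mm outside, 140 mm long, walls 4 mm (bore 58 x 58 mm), closed by a heavy dark steel foot 8 mm thick at one end (centre of mass 23 mm from it), open at the other; 0.35 kg. Starts lying on a flat side; two or three are present (None if absent). Origin at the middle of its length on its centre line; z points from foot to mouth (mouth at z = +70 mm, foot face at z = -70 mm)
- tube3: square teak tube, 66 x 66 mm outside, 140 mm long, walls 4 mm (bore 58 x 58 mm), closed by a heavy dark steel foot 8 mm thick at one end (centre of mass 23 mm from it), open at the other; 0.35 kg. Starts lying on a flat side; two or three are present (None if absent). Origin at the middle of its length on its centre line; z points from foot to mouth (mouth at z = +70 mm, foot face at z = -70 mm)
- tube1_foot (a point): centre of the outer face of the foot of tube1; gripped lightly (about 4 N) near its mouth, the tube turns between the fingertips as it is pivoted up, a firm grip (10 N) carries it rigidly
- tube2_foot (a point): centre of the outer face of the foot of tube2; gripped lightly (about 4 N) near its mouth, the tube turns between the fingertips as it is pivoted up, a firm grip (10 N) carries it rigidly
- tube3_foot (a point): centre of the outer face of the foot of tube3; gripped lightly (about 4 N) near its mouth, the tube turns between the fingertips as it is pivoted up, a firm grip (10 N) carries it rigidly
- tray: fixed light-wood tray, 230 mm (x) by 185 mm (y), origin under it at table level (it spans x = -100 to +130 mm); -x is its end nearer the robot. Three lanes along x, each 55 mm wide, between 5 mm dividers; centre lines at y = -60, 0 and +60 mm. Dividers and side walls 42 mm high, +x end wall (x = 125 to 130 mm) 50 mm high
- lane1 (a point): lowest point of the tray lane at y = -60 mm: tray x = -70 mm, z = 6 mm. From this line the floor climbs 4 degrees towards +x, up to 20 mm high at x = 125 mm, and a ramp climbs 55 degrees towards -x, up to 49 mm at x = -100 mm. A scoop drawn along the floor towards -x and up the ramp drives the balls over its lip
- lane2 (a point): lowest point of the tray lane at y = 0 mm: tray x = -70 mm, z = 6 mm. From this line the floor climbs 4 degrees towards +x, up to 20 mm high at x = 125 mm, and a ramp climbs 55 degrees towards -x, up to 49 mm at x = -100 mm. A scoop drawn along the floor towards -x and up the ramp drives the balls over its lip
- lane3 (a point): lowest point of the tray lane at y = 60 mm: tray x = -70 mm, z = 6 mm. From this line the floor climbs 4 degrees towards +x, up to 20 mm high at x = 125 mm, and a ramp climbs 55 degrees towards -x, up to 49 mm at x = -100 mm. A scoop drawn along the floor towards -x and up the ramp drives the balls over its lip
- ball1a: cream camel-bone ball, 21 mm across, 12 g, origin at its centre; starts in the tray lane at y = -60 mm beside its pair mate, at the low end; rolls freely
- ball1b: cream camel-bone ball, 21 mm across, 12 g, origin at its centre; starts in the tray lane at y = -60 mm beside its pair mate, at the low end; rolls freely
- ball2a: cream camel-bone ball, 21 mm across, 12 g, origin at its centre; starts in the tray lane at y = 0 mm beside its pair mate, at the low end; rolls freely
- ball2b: cream camel-bone ball, 21 mm across, 12 g, origin at its centre; starts in the tray lane at y = 0 mm beside its pair mate, at the low end; rolls freely
- ball3a: cream camel-bone ball, 21 mm across, 12 g, origin at its centre; starts in the tray lane at y = 60 mm beside its pair mate, at the low end; rolls freely
- ball3b: cream camel-bone ball, 21 mm across, 12 g, origin at its centre; starts in the tray lane at y = 60 mm beside its pair mate, at the low end; rolls freely
- scoop: steel scoop, 0.14 kg, standing on its mat; origin under the middle of its flat floor, 80 mm (x) by 49 mm (y), 2 mm thick; lip at x = +40 mm, side walls 22 mm high, 44 mm apart inside, back wall at x = -38.5 mm. Dark-wood upright handle plate at the back, centre x = -36 mm, 12 mm thick (x), 36 mm wide (y), top at z = 100 mm; grip across the 12 mm near z = 75 mm
- scoop_lip (a point): middle of the scoop's front lip, underside
- mat: fixed cork mat of the scoop, 170 mm (x) by 120 mm (y), 3 mm thick, origin under its centre
- die1: bone die, 22 mm; not part of the job, leave it where it is
- die2: bone die, 22 mm; not part of the job, leave it where it is
- die3: bone die, 22 mm; not part of the job, leave it where it is
- square: steel try square lying flat, blade 150 x 30 mm, stock 100 x 20 mm, origin at the blade's middle; not part of the job, leave it where it is
- checker: teak backgammon checker, 38 mm across, 10 mm thick; not part of the job, leave it where it is
Mind the look-alikes: they are no part of the job. There is more than one size of the mat; the job needs the smaller. What is shaped like the scoop but green is not meant.

How it is judged:
By the outcome, as a careful person would: the job done as asked, in the order asked, and still so for the second after the job is handed in, with the robot touching nothing.
Of tube1, tube2, tube3 only 2 to 3 are there at a start; the rules pass over those that are not, and their reading is None.
At some moment in a run one of tube1, tube2, tube3 may be knocked a few centimetres aside while the robot is not near it.
It also fails if it takes over 210 s, if anything falls off the work surface, if the arm or the gripper's body presses on something with over 40 N, if the wrist force passes 120 N, or if a joint passes its speed limit or range.

## Working session

There is one attempt and no reset: what is moved stays moved. The work goes in short steps, Python scripts to look and compute and a tool call to move; the robot and the scene stay as the last step left them, time stands still between calls to the robot, and variables do not carry over. Pictures are saved under pics/ and viewed, at most 14 in all, crops included, and the job is handed in when it is done.

Besides the shell and the picture viewer there is one more tool, called after "Request:" as name(argument=value, ...) on one line, values as JSON. step_arm: Moves the arm, as the interface text tells. Its arguments: {"type":"object","properties":{"steps":{"type":"array"},"grip_force":{"type":"number"}},"required":["steps"]}

```bash
ls; mkdir -p pics
cat > h.py <<'E'
import numpy as np, cv2
from station import bot
from scipy.spatial.transform import Rotation as Ro
def ray(c,u,v,z):
    d=c["R"].T@np.array([(u-c["cx"])/c["fx"],(v-c["cy"])/c["fy"],1.]); o=-c["R"].T@c["t"]
    return o+d*(z-o[2])/d[2]
def proj(c,X):
    p=c["R"]@np.array(X,float)+c["t"]; return np.array([c["fx"]*p[0]/p[2]+c["cx"],c["fy"]*p[1]/p[2]+c["cy"]])
E
python3 - <<'E'
from h import *
for n in("scene","top"):
    c=bot.read_camera(n); cv2.imwrite(f"pics/{n}0.png",cv2.resize(c["img"],(800,600),interpolation=cv2.INTER_CUBIC)); print(n,c["fx"],c["cx"],c["cy"],(-c["R"].T@c["t"]).round(),c["R"].round(2).tolist())
s=bot.sense();print(s)
E
```

```text
pics
scene 453.1309784642736 260.69784714224267 187.04152196619845 [1209. -444.  985.] [[0.47, 0.88, 0.0], [0.66, -0.35, -0.67], [-0.59, 0.32, -0.74]]
top 423.36111184059445 251.81987084734203 188.24479904040632 [ 229.  -63. 1223.] [[0.07, -1.0, 0.0], [-0.98, -0.07, -0.21], [0.21, 0.01, -0.98]]
{'t': 0.1, 'q': array([-1.34851257,  0.61580148, -0.01264003,  1.42473247,  0.00810221,
        1.10338605, -0.0403698 ]), 'joint_velocities': array([ 4.69492162e-04, -2.12930648e-03, -1.42170673e-03, -3.86327992e-03,
        1.02769192e-03,  2.71665063e-04, -7.80205556e-05]), 'joint_torque': array([ 3.62596602e-04, -4.60044014e+01,  2.09585116e-01, -1.66244656e+01,
       -6.12470694e-02,  1.69751211e-02,  9.40130781e-05]), 'tool_pos': array([159.84904017, 629.30863   , 217.61263326]), 'orientation': array([-0.38956771, -3.11707442,  0.00355244]), 'contact_force': array([ 0.26738518, -0.07618633,  0.78913   ]), 'wrist_torque': array([-0.01654311,  0.01027769, -0.00057923]), 'grip_force': 0.0, 'opening': 92.70103675883034}
```

View pics/scene0.png

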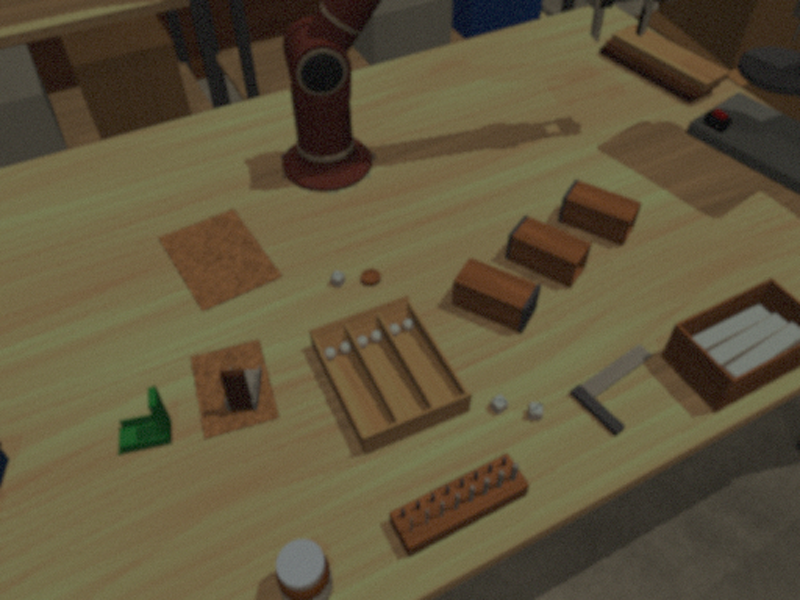

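View pics/top0.png

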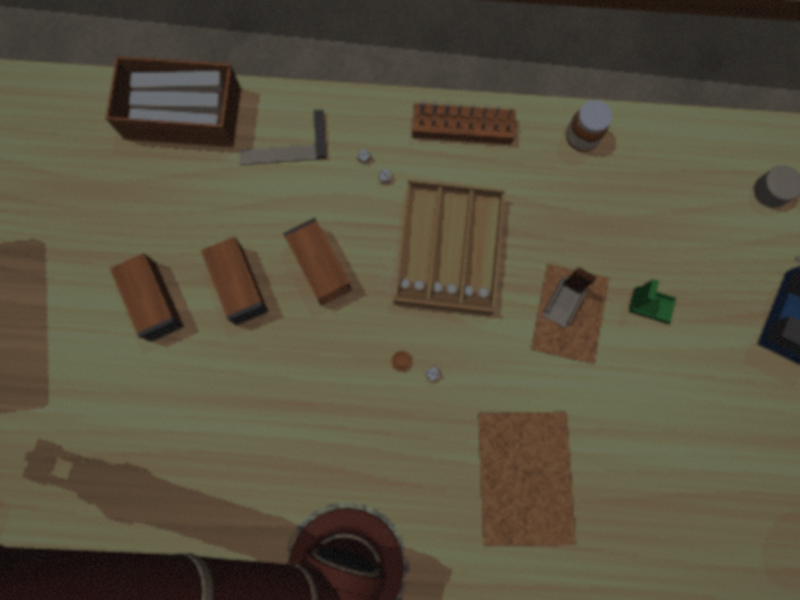

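The scene shows three tubes; in the top picture they sit at (145,297) and (235,280), feet towards the robot, and at (317,262), foot away from it. The tray is at (450,245), the steel scoop at (570,295) on its mat at (570,312), with the green look-alike at (652,302) and the other mat at (525,478). Dice are at (433,374), (364,156) and (385,176), the checker at (402,360), the try square at (285,150). Choice: the steel-coloured scoop and the mat under it, the smaller one; I'll check that in one close crop.

Run:
```python
from h import *
c=bot.read_camera("top"); np.save("pics/top0.npy",c["img"])
acc=np.mean([bot.read_camera("top")["img"].astype(float) for _ in range(6)],0)
acc=np.clip(acc*1.6,0,255).astype(np.uint8)
def crop(x,y,w,h,n,k):
    a=cv2.resize(acc[y:y+h,x:x+w],None,fx=k,fy=k,interpolation=cv2.INTER_CUBIC)
    for g in range(0,w,20): cv2.putText(a,str(x+g),(g*k,9),0,.35,(255,255,255),1); cv2.line(a,(g*k,10),(g*k,16),(255,255,255),1)
    for g in range(0,h,20): cv2.putText(a,str(y+g),(0,g*k+4),0,.35,(255,255,255),1); cv2.line(a,(26,g*k),(32,g*k),(255,255,255),1)
    cv2.imwrite(f"pics/{n}.png",a)
crop(64,132,168,92,"tubes",4); crop(334,160,66,80,"scoop",7)
hsv=cv2.cvtColor(acc,cv2.COLOR_BGR2HSV)
for p in [(90,182),(150,175),(200,165),(335,310),(350,215),(250,190),(366,190),(115,205),(260,160)]: print(p,hsv[p[1],p[0]])
def z(n,u,v,h=0): print(n,ray(c,u*.64,v*.64,h).round())
z("big1",479,412);z("big2",567,411);z("big3",575,543);z("big4",484,545)
z("m1",547,265,3);z("m2",608,277,3);z("m3",597,361,3);z("m4",533,349,3)
z("t1",411,182,50);z("t2",503,192,50);z("t3",492,313,49);z("t4",396,304,49)
```

```text
(90, 182) [ 11 145 155]
(150, 175) [ 11 146 157]
(200, 165) [ 11 146 161]
(335, 310) [ 13 128 155]
(350, 215) [ 13 128 157]
(250, 190) [ 19  90 168]
(366, 190) [ 18  31 138]
(115, 205) [ 13 101  68]
(260, 160) [ 14 116 141]
big1 [ 282. -221.    0.]
big2 [ 295. -381.    0.]
big3 [  68. -399.    0.]
big4 [  53. -240.    0.]
m1 [ 567. -338.    3.]
m2 [ 551. -454.    3.]
m3 [ 390. -434.    3.]
m4 [ 404. -315.    3.]
t1 [696. -68.  50.]
t2 [ 689. -242.   50.]
t3 [ 457. -230.   49.]
t4 [461. -56.  49.]
```

View pics/tubes.png

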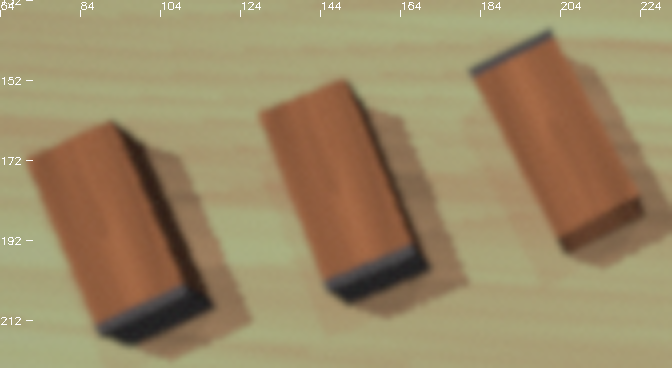

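View pics/scoop.png

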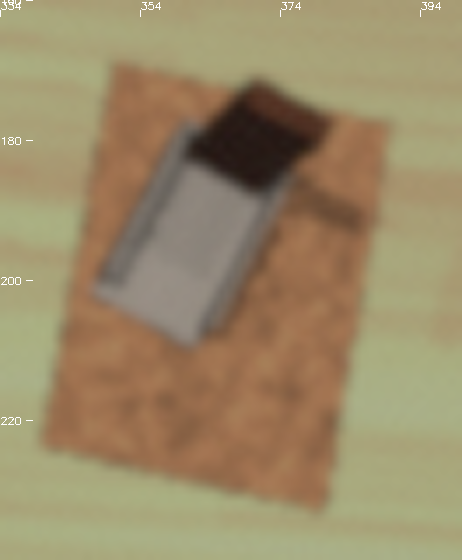

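The tubes crop shows the three top faces clearly, with corners readable to about 0.5 px. The scoop crop confirms the steel scoop: lip corners at image (347,201) and (362,210), handle top at about (375,176). It stands on the smaller mat, about 165 x 118 mm; the other mat is 228 x 160.

```bash
cat >> h.py <<'E'
def down(yaw): # tool z down, tool x at world angle yaw (rad); tool y = yaw-90deg
    cx,sx=np.cos(yaw),np.sin(yaw); return np.array([[cx,sx,0],[sx,-cx,0],[0,0,-1.]])
def rel(p,R,prt=""):
    s=bot.sense(); R0=Ro.from_rotvec(s["orientation"]).as_matrix()
    d=R0.T@(np.array(p)-s["tool_pos"]); w=Ro.from_matrix(R0.T@R).as_rotvec()
    print(prt,d.round(1),w.round(3))
E
python3 - <<'E'
from h import *
c=bot.read_camera("top")
# foot L, foot R, mouth L, mouth R
T={"A":[(100,331),(188,292),(28,158),(113,121)],"B":[(329,288),(413,250),(260,113),(345,78)],"C":[(470,72),(550,33),(562,240),(640,200)]}
for k,v in T.items():
    P=[ray(c,64+a/4-.4,132+b/4-.4,66)[:2] for a,b in v]
    f=(P[0]+P[1])/2; m=(P[2]+P[3])/2; d=m-f
    print(k,"foot",f.round(),"mouth",m.round(),"len",np.linalg.norm(d).round(),"w",np.linalg.norm(P[0]-P[1]).round(),np.linalg.norm(P[2]-P[3]).round(),"axis deg",np.degrees(np.arctan2(d[1],d[0])).round(1),"perp",np.degrees(np.arctan2(*(P[0]-P[1])[::-1])).round(1), np.degrees(np.arctan2(*(P[2]-P[3])[::-1])).round(1),"r",np.linalg.norm(m).round())
s=bot.sense(); print(Ro.from_rotvec(s["orientation"]).as_matrix().round(3))
lp=[ray(c,334+a/7-.4,160+b/7-.4,5) for a,b in((92,290),(192,347))]
lip=(lp[0]+lp[1])/2; hd=ray(c,334+287/7-.4,160+111/7-.4,103)
print("lip",lip.round(),"w",np.linalg.norm(lp[0]-lp[1]),"handle",hd.round(),"d",np.linalg.norm((hd-lip)[:2]), np.degrees(np.arctan2(*(lip-hd)[1::-1])),np.degrees(np.arctan2(*(lp[1]-lp[0])[1::-1])))
E
```

```text
A foot [386. 364.] mouth [504. 434.] len 137.0 w 65.0 64.0 axis deg 30.5 perp 119.0 119.2 r 665.0
B foot [427. 212.] mouth [548. 275.] len 136.0 w 63.0 64.0 axis deg 27.6 perp 119.3 117.8 r 613.0
C foot [590. 131.] mouth [473.  55.] len 140.0 w 63.0 61.0 axis deg -147.2 perp 121.5 122.0 r 476.0
[[-0.969  0.246 -0.   ]
 [ 0.246  0.969 -0.   ]
 [-0.    -0.    -1.   ]]
lip [ 460. -351.    5.] w 47.15059730858649 handle [ 527. -382.  103.] d 74.51747954174729 154.90862311923547 -116.65183367356175
```

Run:
```python
from h import *
rel([488.4,422.6,110],down(np.radians(29.8)))
```

```text
[-369.3 -120.1  108.6] [-0.     0.     2.373]
```

Request:
step_arm(steps=[-369.3,-120.1,50,0,0,2.373,93,-369.3,-120.1,50,0,0,2.373,93,-369.3,-120.1,50,0,0,2.373,93,-369.3,-120.1,50,0,0,2.373,93,-369.3,-120.1,50,0,0,2.373,93,-369.3,-120.1,50,0,0,2.373,93,-369.3,-120.1,50,0,0,2.373,93,-369.3,-120.1,50,0,0,2.373,93,-369.3,-120.1,50,0,0,2.373,93,-369.3,-120.1,50,0,0,2.373,93], grip_force=4)

```text
t: 1.5
tool_pos: [490.3, 420.7, 168.4]
orientation: [2.42, 2.002, -0.0]
contact_force: [0.7, 0.8, 0.1]
opening: 93.1
grip_force: 0.0
```

Run:
```python
from h import *
s=bot.sense();print(s["q"].round(2),s["tool_pos"].round(1),s["t"])
rel([488.4,422.6,110],down(np.radians(29.8)))
```

```text
[-0.96  0.68  0.39  1.51 -0.29  1.01 -0.69] [490.3 420.7 168.4] 1.5
 [ 1.5 -2.2 58.4] [0.001 0.    0.862]
```

Request:
step_arm(steps=[1.5,-2.2,30,0,0,0.862,93,1.5,-2.2,30,0,0,0.862,93,1.5,-2.2,30,0,0,0.862,93,1.5,-2.2,30,0,0,0.862,93,1.5,-2.2,30,0,0,0.862,93,1.5,-2.2,30,0,0,0.862,93,1.5,-2.2,60,0,0,0.862,93,1.5,-2.2,95,0,0,0.862,93,1.5,-2.2,130,0,0,0.862,93,1.5,-2.2,154,0,0,0.862,93])

```text
t: 2.5
tool_pos: [485.1, 424.4, 12.2]
orientation: [3.031, 0.825, -0.005]
contact_force: [-0.1, -1.4, -0.5]
opening: 93.0
grip_force: 0.0
```

```bash
cat >> h.py <<'E'
def arc(L,yaw,n=20,low=1.0):
    "tube grip arc, tool vertical, tool x along tube axis (foot->mouth): shifts in tool x,z from start (toward foot = -x)"
    for i in range(1,n+1):
        a=np.pi/2*i/n; x=L*np.cos(a)-33*np.sin(a); z=L*np.sin(a)+33*np.cos(a)
        print(i,round(x-L,1),round(-(z-33)+low,1),end="; ")
E
python3 - <<'E'
from h import *
s=bot.sense();print(s["q"].round(2),s["tool_pos"].round(1),s["t"])
rel([488.4,422.6,14],down(np.radians(29.8)))
arc(118,0,20,0)
E
```

```text
[-1.04  0.91  0.51  1.63 -0.59  0.77 -1.29] [485.1 424.4  12.2] 2.5
 [ 1.9  3.2 -1.8] [-0.     0.003  0.011]
1 -3.0 -9.2; 2 -6.6 -18.1; 3 -11.0 -26.6; 4 -16.0 -34.8; 5 -21.6 -42.6; 6 -27.8 -50.0; 7 -34.6 -56.8; 8 -41.9 -63.1; 9 -49.7 -68.7; 10 -57.9 -73.8; 11 -66.5 -78.2; 12 -75.3 -81.9; 13 -84.5 -84.9; 14 -93.8 -87.1; 15 -103.3 -88.6; 16 -112.9 -89.4; 17 -122.5 -89.4; 18 -132.1 -88.7; 19 -141.6 -87.2; 20 -151.0 -85.0;
```

Request:
step_arm(steps=[2,3,-2,0,0,0.01,93,2,3,-2,0,0,0.01,93,2,3,-2,0,0,0.01,60,2,3,-2,0,0,0.01,60,2,3,-2,0,0,0.01,60,2,3,-2,0,0,0.01,60,2,3,-2,0,0,0.01,60,2,3,-2,0,0,0.01,60], grip_force=4)

```text
t: 3.3
tool_pos: [490.0, 424.0, 17.6]
orientation: [-3.034, -0.809, -0.002]
contact_force: [-1.0, 1.4, 4.4]
opening: 66.4
grip_force: 4.0
```

```bash
sed -i 's/def arc(L,yaw,n=20,low=1.0):/def arc(L,h=33,n=20,low=0):/; s/-33\*np.sin(a)/-h*np.sin(a)/; s/+33\*np.cos(a)/+h*np.cos(a)/; s/-(z-33)/-(z-h)/' h.py; python3 -c "
from h import *
arc(120,36)"
```

```text
1 -3.2 -9.3; 2 -7.1 -18.3; 3 -11.7 -27.0; 4 -17.0 -35.3; 5 -22.9 -43.2; 6 -29.4 -50.6; 7 -36.5 -57.4; 8 -44.1 -63.7; 9 -52.1 -69.3; 10 -60.6 -74.3; 11 -69.4 -78.6; 12 -78.6 -82.2; 13 -88.0 -85.1; 14 -97.6 -87.3; 15 -107.3 -88.6; 16 -117.2 -89.3; 17 -127.0 -89.1; 18 -136.8 -88.2; 19 -146.5 -86.5; 20 -156.0 -84.0;
```

Request:
step_arm(steps=[-3,0,-9,0,0,0,60,-7,0,-18,0,0,0,60,-12,0,-26.5,0,0,0,60,-17,0,-35,0,0,0,60,-23,0,-43,0,0,0,60,-29.5,0,-50,0,0,0,60,-36.5,0,-57,0,0,0,60,-44,0,-63,0,0,0,60,-52,0,-68.5,0,0,0,60,-60.5,0,-73.5,0,0,0,60])

```text
t: 4.3
tool_pos: [437.0, 392.5, 90.8]
orientation: [3.036, 0.809, 0.001]
contact_force: [-1.1, 0.4, -1.6]
opening: 66.3
grip_force: 4.0
```

Run:
```python
from h import *
c=bot.read_camera("scene"); cv2.imwrite("pics/a1.png",cv2.resize(c["img"][90:230,260:440],None,fx=4,fy=4,interpolation=cv2.INTER_CUBIC))
print(bot.sense()["q"].round(2))
```

```text
[-1.12  0.73  0.58  1.76 -0.54  0.81 -1.32]
```

View pics/a1.png

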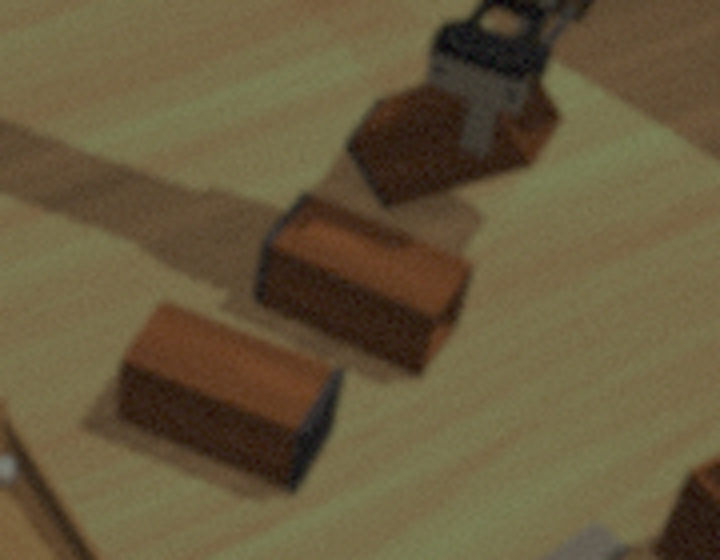

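The picture shows tube A tilted about 45° in the fingers at (450,150), its foot edge (390,203) on the bench. The pivot works, so I continue.

Request:
step_arm(steps=[-9,0,-4,0,0,0,60,-18,0,-7.5,0,0,0,60,-27.5,0,-10.5,0,0,0,60,-37,0,-12.5,0,0,0,60,-47,0,-14,0,0,0,60,-56.5,0,-14.5,0,0,0,60,-66.5,0,-14,0,0,0,60,-76,0,-13,0,0,0,60,-86,0,-11,0,0,0,60,-95.5,0,-8,0,0,0,60])

```text
t: 5.35
tool_pos: [353.5, 344.6, 98.0]
orientation: [3.035, 0.809, -0.001]
contact_force: [-1.1, -1.2, 0.5]
opening: 66.1
grip_force: 4.0
```

Run:
```python
from h import *
c=bot.read_camera("scene"); cv2.imwrite("pics/a2.png",cv2.resize(c["img"][60:230,240:440],None,fx=3,fy=3,interpolation=cv2.INTER_CUBIC))
s=bot.sense();print(s["q"].round(2),s["tool_pos"].round(1),s["contact_force"].round(1))
```

```text
[-1.2   0.61  0.59  2.02 -0.54  0.67 -1.32] [351.3 343.4  97.2] [-1.6 -2.   0.9]
```

View pics/a2.png

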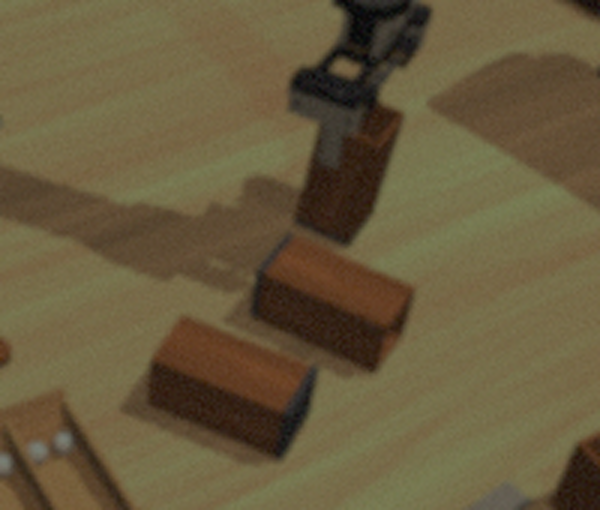

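Tube A is nearly upright at (350,175), its foot on the bench. I nudge it a little further and check whether it is vertical.

Request:
step_arm(steps=[-2,0,1,0,0,0,60,-4,0,2,0,0,0,60,-5,0,3,0,0,0,60,-5,0,3,0,0,0,60,-5,0,3,0,0,0,93,-5,0,3,0,0,0,93,-5,0,3,0,0,0,93,-5,0,3,0,0,0,93,-5,0,-77,0,0,0,93,-5,0,-77,0,0,0,93])

```text
t: 6.4
tool_pos: [350.9, 342.9, 176.8]
orientation: [3.035, 0.808, 0.002]
contact_force: [-0.8, 0.8, 0.6]
opening: 93.1
grip_force: 0.0
```

Run:
```python
from h import *
cs=bot.read_camera("scene");ct=bot.read_camera("top")
print(proj(cs,(357,347,0)),proj(cs,(357,347,140)))
a=cv2.resize(cs["img"][60:230,240:440],None,fx=2,fy=2,interpolation=cv2.INTER_CUBIC)
b=cv2.resize(ct["img"][120:290,40:240],None,fx=2,fy=2,interpolation=cv2.INTER_CUBIC)
cv2.imwrite("pics/a3.png",np.hstack([a,b]))
s=bot.sense();print(s["q"].round(2),s["tool_pos"].round(1),s["contact_force"].round(1),s["opening"])
rel([530.7,267.5,130],down(np.radians(28)))
```

```text
[350.530728  132.4950409] [357.44187456  97.69022882]
[-1.29  0.5   0.7   1.94 -0.42  0.84 -1.42] [352.8 344.4 178.7] [ 0.7 -0.1 -0.3] 93.00059117794355
 [115.7 155.4  49.4] [-0.002 -0.009  0.032]
```

View pics/a3.png

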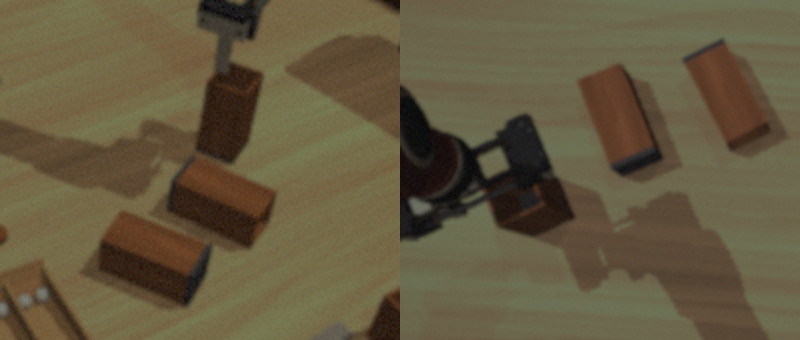

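Both views show tube A standing at about (230,115) in the left half, free of the fingers. On to tube B.

Request:
step_arm(steps=[115.7,155.4,20,0,0,0.032,93,115.7,155.4,20,0,0,0.032,93,115.7,155.4,20,0,0,0.032,93,115.7,155.4,20,0,0,0.032,93,115.7,155.4,20,0,0,0.032,93,115.7,155.4,60,0,0,0.032,93,115.7,155.4,90,0,0,0.032,93,115.7,155.4,90,0,0,0.032,93])

```text
t: 7.3
tool_pos: [523.2, 265.1, 80.3]
orientation: [3.047, 0.761, -0.018]
contact_force: [-0.1, 1.2, 0.6]
opening: 92.8
grip_force: 0.0
```

Run:
```python
from h import *
s=bot.sense();print(s["q"].round(2),s["tool_pos"].round(1))
rel([530.7,267.5,16],down(np.radians(28)))
# re-verify B and C silhouettes vs first picture
c=bot.read_camera("top"); d=cv2.absdiff(c["img"],np.load("pics/top0.npy")).max(2)
print("C diff",(d[135:200,178:228]>40).mean())
```

```text
[-0.85  0.75  0.58  1.76 -0.55  0.8  -1.08] [523.2 265.1  80.3]
 [ 8.4  1.5 64.2] [-0.002  0.011  0.001]
C diff 0.0
```

Request:
step_arm(steps=[8,1.5,10,0,0.01,0,93,8,1.5,30,0,0.01,0,93,8,1.5,50,0,0.01,0,93,8,1.5,63,0,0.01,0,93,8,1.5,63,0,0.01,0,93,8,1.5,63,0,0.01,0,60,8,1.5,63,0,0.01,0,60,8,1.5,63,0,0.01,0,60,8,1.5,63,0,0.01,0,60,8,1.5,63,0,0.01,0,60], grip_force=4)

```text
t: 8.35
tool_pos: [536.1, 268.7, 22.9]
orientation: [-3.045, -0.759, -0.018]
contact_force: [-0.5, 1.4, 3.2]
opening: 66.0
grip_force: 4.0
```

Run:
```python
from h import *
rel([530.7,267.5,16],down(np.radians(28)))
```

```text
[-5.4 -1.5  6.9] [-0.    -0.012  0.   ]
```

```bash
python3 -c "
from h import *
arc(123,41)"
```

```text
1 -3.6 -9.5; 2 -7.9 -18.7; 3 -13.0 -27.6; 4 -18.7 -36.0; 5 -25.1 -43.9; 6 -32.0 -51.4; 7 -39.5 -58.2; 8 -47.6 -64.5; 9 -56.1 -70.1; 10 -65.0 -75.0; 11 -74.3 -79.2; 12 -83.9 -82.6; 13 -93.7 -85.3; 14 -103.7 -87.2; 15 -113.8 -88.3; 16 -124.0 -88.6; 17 -134.2 -88.2; 18 -144.3 -86.9; 19 -154.2 -84.8; 20 -164.0 -82.0;
```

Request:
step_arm(steps=[-3.5,0,-9,0,0,0,60,-8,0,-18,0,0,0,60,-13,0,-27,0,0,0,60,-19,0,-35.5,0,0,0,60,-25,0,-43.5,0,0,0,60,-32,0,-51,0,0,0,60,-39.5,0,-57.5,0,0,0,60,-47.5,0,-64,0,0,0,60,-56,0,-69.5,0,0,0,60,-65,0,-74,0,0,0,60])

```text
t: 9.35
tool_pos: [477.5, 237.3, 96.3]
orientation: [-3.045, -0.76, -0.018]
contact_force: [-0.1, 2.4, 0.6]
opening: 66.1
grip_force: 4.0
```

Request:
step_arm(steps=[-9,0,-4,0,0,0,60,-19,0,-7.5,0,0,0,60,-29,0,-10,0,0,0,60,-39,0,-12,0,0,0,60,-49,0,-13,0,0,0,60,-59,0,-13.5,0,0,0,60,-69,0,-13,0,0,0,60,-79,0,-12,0,0,0,60,-89,0,-10,0,0,0,60,-99,0,-7,0,0,0,60])

```text
t: 10.35
tool_pos: [389.1, 189.7, 101.2]
orientation: [-3.047, -0.76, -0.014]
contact_force: [-0.5, 0.4, 0.2]
opening: 65.9
grip_force: 4.0
```

Request:
step_arm(steps=[-3,0,1,0,0,0,60,-4,0,2,0,0,0,60,-5,0,3,0,0,0,60,-5,0,3,0,0,0,60])

```text
t: 10.75
tool_pos: [385.3, 187.7, 98.5]
orientation: [-3.046, -0.76, -0.013]
contact_force: [-2.3, -0.9, 4.3]
opening: 66.2
grip_force: 4.0
```

Run:
```python
from h import *
cs=bot.read_camera("scene");ct=bot.read_camera("top")
a=cv2.resize(cs["img"][60:230,240:440],None,fx=2,fy=2,interpolation=cv2.INTER_CUBIC)
b=cv2.resize(ct["img"][120:290,60:260],None,fx=2,fy=2,interpolation=cv2.INTER_CUBIC)
cv2.imwrite("pics/b1.png",np.hstack([a,b]))
s=bot.sense();print(s["q"].round(2),s["tool_pos"].round(1),s["contact_force"].round(1),s["opening"])
```

```text
[-0.9   0.53  0.58  2.19 -0.56  0.55 -0.99] [385.4 187.8  98.5] [-2.4 -1.5  5.1] 65.68856454174276
```

View pics/b1.png

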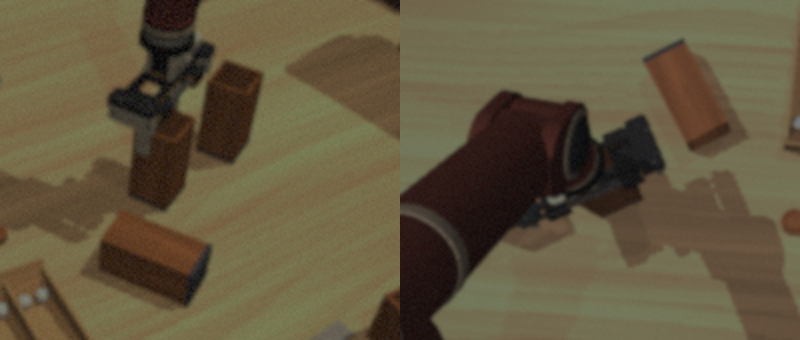

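Tube B is upright at (160,165) in the left half. I release it and go to C.

Request:
step_arm(steps=[0,0,0,0,0,0,93,0,0,0,0,0,0,93,0,0,0,0,0,0,93,0,0,0,0,0,0,93,0,0,-50,0,0,0,93,0,0,-90,0,0,0,93,0,0,-90,0,0,0,93])

```text
t: 11.55
tool_pos: [388.3, 188.7, 192.4]
orientation: [-3.043, -0.759, -0.031]
contact_force: [0.1, -0.4, 0.2]
opening: 92.8
grip_force: 0.0
```

Run:
```python
from h import *
s=bot.sense();print(s["tool_pos"].round(1))
rel([490.7,67.3,100],down(np.radians(32.7)))
c=bot.read_camera("top"); d=cv2.absdiff(c["img"],np.load("pics/top0.npy")).max(2)
print("C diff",(d[135:200,178:228]>40).mean())
```

```text
[388.3 188.7 192.4]
 [ 31.5 155.3  93.1] [ 0.001 -0.02  -0.082]
C diff 0.04153846153846154
```

Request:
step_arm(steps=[31.5,155.3,0,0,-0.02,-0.082,93,31.5,155.3,0,0,-0.02,-0.082,93,31.5,155.3,0,0,-0.02,-0.082,93,31.5,155.3,0,0,-0.02,-0.082,93,31.5,155.3,30,0,-0.02,-0.082,93,31.5,155.3,60,0,-0.02,-0.082,93,31.5,155.3,93,0,-0.02,-0.082,93,31.5,155.3,93,0,-0.02,-0.082,93,31.5,155.3,93,0,-0.02,-0.082,93])

```text
t: 12.5
tool_pos: [485.6, 66.0, 95.2]
orientation: [3.012, 0.884, -0.019]
contact_force: [1.2, -0.7, 0.2]
opening: 93.0
grip_force: 0.0
```

Run:
```python
from h import *
s=bot.sense();print(s["tool_pos"].round(1),s["q"].round(2))
rel([490.7,67.3,14],down(np.radians(32.7)))
```

```text
[485.6  66.   95.2] [-0.56  0.62  0.58  2.02 -0.53  0.67 -0.64]
 [ 6.   1.7 81.1] [-0.001  0.012 -0.   ]
```

Request:
step_arm(steps=[3,1,20,0,0.01,0,93,3,1,40,0,0.01,0,93,3,1,60,0,0.01,0,93,3,1,84,0,0.01,0,93,3,1,84,0,0.01,0,93,3,1,84,0,0.01,0,60,3,1,84,0,0.01,0,60,3,1,84,0,0.01,0,60,3,1,84,0,0.01,0,60,3,1,84,0,0.01,0,60], grip_force=4)

```text
t: 13.5
tool_pos: [489.2, 66.7, 12.6]
orientation: [-3.014, -0.885, -0.002]
contact_force: [-0.4, 1.3, 5.4]
opening: 65.7
grip_force: 4.0
```

Run:
```python
from h import *
s=bot.sense(); p=s["tool_pos"]; f=np.array([590,131]); d=np.array([-.8415,-.540])
L=(p[:2]-f)@d; print(p,L,s["opening"]); arc(round(L),round(p[2]+19))
```

```text
[489.15558927  66.66209677  12.64351211] 119.60303937460189 65.68511608587356
1 -2.9 -9.3; 2 -6.5 -18.4; 3 -10.8 -27.1; 4 -15.8 -35.5; 5 -21.4 -43.5; 6 -27.6 -51.0; 7 -34.4 -58.0; 8 -41.7 -64.4; 9 -49.5 -70.3; 10 -57.8 -75.5; 11 -66.4 -80.0; 12 -75.4 -83.9; 13 -84.6 -87.0; 14 -94.0 -89.4; 15 -103.6 -91.1; 16 -113.4 -92.0; 17 -123.1 -92.2; 18 -132.8 -91.5; 19 -142.5 -90.1; 20 -152.0 -88.0;
```

Toward the foot is +x here.

Request:
step_arm(steps=[3,0,-9,0,0,0,60,6.5,0,-18,0,0,0,60,11,0,-26.5,0,0,0,60,16,0,-35,0,0,0,60,21.5,0,-43,0,0,0,60,27.5,0,-50.5,0,0,0,60,34.5,0,-57.5,0,0,0,60,41.5,0,-64,0,0,0,60,49.5,0,-69.5,0,0,0,60,58,0,-75,0,0,0,60])

```text
t: 14.5
tool_pos: [537.7, 98.0, 87.1]
orientation: [-3.014, -0.884, 0.002]
contact_force: [-0.1, 1.2, -2.1]
opening: 66.0
grip_force: 4.0
```

Request:
step_arm(steps=[8.5,0,-4.5,0,0,0,60,17.5,0,-8,0,0,0,60,27,0,-11,0,0,0,60,36,0,-13.5,0,0,0,60,46,0,-15,0,0,0,60,55.5,0,-15.5,0,0,0,60,65,0,-15.5,0,0,0,60,75,0,-15,0,0,0,60,85,0,-13.5,0,0,0,60,95,0,-11,0,0,0,60])

```text
t: 15.5
tool_pos: [618.7, 149.8, 97.7]
orientation: [-3.014, -0.885, -0.002]
contact_force: [0.3, 1.6, 2.5]
opening: 65.9
grip_force: 4.0
```

Request:
step_arm(steps=[3,0,1,0,0,0,60,4,0,2,0,0,0,60,5,0,3,0,0,0,60,5,0,3,0,0,0,60])

```text
t: 15.9
tool_pos: [622.9, 152.3, 95.5]
orientation: [-3.014, -0.884, -0.005]
contact_force: [1.2, 3.2, 4.5]
opening: 66.1
grip_force: 4.0
```

Run:
```python
from h import *
cs=bot.read_camera("scene");ct=bot.read_camera("top")
a=cv2.resize(cs["img"][60:260,240:440],None,fx=2,fy=2,interpolation=cv2.INTER_CUBIC)
b=cv2.resize(ct["img"][80:280,60:260],None,fx=2,fy=2,interpolation=cv2.INTER_CUBIC)
cv2.imwrite("pics/c1.png",np.hstack([a,b]))
s=bot.sense();print(s["q"].round(2),s["tool_pos"].round(1),s["contact_force"].round(1),s["opening"])
```

```text
[-0.6   0.8   0.59  1.6  -0.53  0.91 -0.82] [622.7 152.2  95.5] [1.7 3.5 4.6] 66.07548779183962
```

View pics/c1.png

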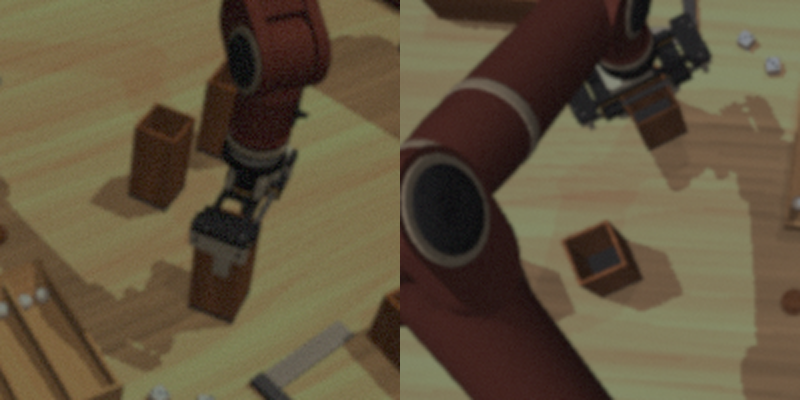

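Tube C is upright at (220,275). I release it, rise, and go to the scoop.

Request:
step_arm(steps=[0,0,0,0,0,0,93,0,0,0,0,0,0,93,0,0,0,0,0,0,93,0,0,0,0,0,0,93,0,0,-50,0,0,0,93,0,0,-100,0,0,0,93,0,0,-100,0,0,0,93])

```text
t: 16.7
tool_pos: [626.4, 150.5, 202.3]
orientation: [3.012, 0.883, 0.022]
contact_force: [0.8, -0.4, -0.4]
opening: 92.7
grip_force: 0.0
```

Run:
```python
from h import *
rel([527.7,-383,130],down(np.radians(64)))
```

```text
[-372.   395.3   70.3] [ 0.01  -0.011 -0.547]
```

Request:
step_arm(steps=[-372,395.3,0,0.01,-0.01,-0.547,93,-372,395.3,0,0.01,-0.01,-0.547,93,-372,395.3,0,0.01,-0.01,-0.547,93,-372,395.3,0,0.01,-0.01,-0.547,93,-372,395.3,0,0.01,-0.01,-0.547,93,-372,395.3,0,0.01,-0.01,-0.547,93,-372,395.3,0,0.01,-0.01,-0.547,93,-372,395.3,0,0.01,-0.01,-0.547,93,-372,395.3,0,0.01,-0.01,-0.547,93,-372,395.3,0,0.01,-0.01,-0.547,93])

```text
t: 17.7
tool_pos: [529.1, -341.8, 194.3]
orientation: [-2.657, -1.662, 0.02]
contact_force: [1.6, 0.4, 0.0]
opening: 92.7
grip_force: 0.0
```

Request:
step_arm(steps=[0,0,0,0,0,0,45,0,0,0,0,0,0,45,0,0,0,0,0,0,45,0,0,0,0,0,0,45])

```text
t: 18.1
tool_pos: [531.2, -337.4, 194.4]
orientation: [-2.654, -1.666, 0.018]
contact_force: [-0.4, 0.2, 1.0]
opening: 65.8
grip_force: 0.0
```

Run:
```python
from h import *
s=bot.sense();print(s["tool_pos"].round(1),s["q"].round(2))
rel([527.7,-383,59],down(np.radians(64)))
```

```text
[ 531.2 -337.4  194.4] [ 0.25  0.65  0.49  1.52 -0.32  1.07  0.36]
 [-41.9  18.4 135.4] [-0.013  0.005  0.004]
```

Request:
step_arm(steps=[-42,18.5,30,-0.013,0.005,0.004,45,-42,18.5,30,-0.013,0.005,0.004,45,-42,18.5,50,-0.013,0.005,0.004,45,-42,18.5,70,-0.013,0.005,0.004,45,-42,18.5,70,-0.013,0.005,0.004,45,-42,18.5,70,-0.013,0.005,0.004,45])

```text
t: 18.7
tool_pos: [528.1, -384.6, 125.0]
orientation: [2.664, 1.662, -0.002]
contact_force: [-0.8, 0.4, 0.5]
opening: 44.9
grip_force: 0.0
```

Run:
```python
from h import *
s=bot.sense();print(s["tool_pos"].round(1),s["q"].round(2),s["opening"])
rel([527.7,-383,59],down(np.radians(64)))
cs=bot.read_camera("scene");ct=bot.read_camera("top")
a=cv2.resize(cs["img"][190:300,60:220],None,fx=2.5,fy=2.5,interpolation=cv2.INTER_CUBIC)
b=cv2.resize(ct["img"][120:230,290:450],None,fx=2.5,fy=2.5,interpolation=cv2.INTER_CUBIC)
cv2.imwrite("pics/s1.png",np.hstack([a,b]))
```

```text
[ 528.1 -384.6  125. ] [ 0.34  0.75  0.45  1.53 -0.37  0.95  0.46] 44.93830085763767
 [ 1.4 -1.1 66. ] [ 0.     0.002 -0.001]
```

View pics/s1.png

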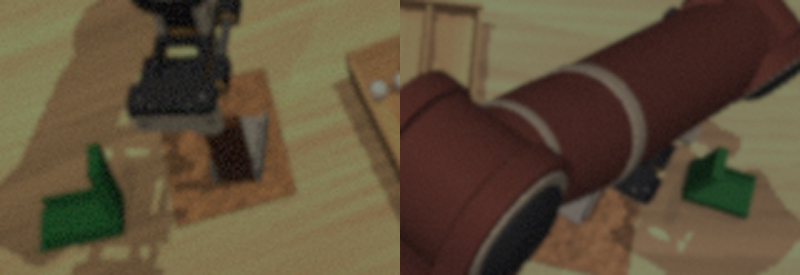

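The fingers hang above the handle (240,150), clear of the green scoop. I descend and grip.

Request:
step_arm(steps=[1,-1,20,0,0,0,45,1,-1,40,0,0,0,45,1,-1,55,0,0,0,45,1,-1,65,0,0,0,45,1,-1,65,0,0,0,45,1,-1,65,0,0,0,8,1,-1,65,0,0,0,8,1,-1,65,0,0,0,8,1,-1,65,0,0,0,8,1,-1,65,0,0,0,8], grip_force=30)

```text
t: 19.8
tool_pos: [527.1, -384.9, 60.3]
orientation: [2.665, 1.66, -0.002]
contact_force: [-0.3, -0.8, 1.4]
opening: 11.9
grip_force: 30.0
```

Run:
```python
from h import *
from scipy import ndimage as nd
c=bot.read_camera("top"); im=np.load("pics/top0.npy")
hsv=cv2.cvtColor(cv2.GaussianBlur(im,(3,3),0),cv2.COLOR_BGR2HSV).astype(int)
sub=np.s_[170:200,250:322]
w=np.clip(im[sub].min(2).astype(float)-75,0,None); l,n=nd.label(w>15)
P=[]
for i in range(1,n+1):
    m=l==i
    if m.sum()<4: continue
    v,u=nd.center_of_mass(w*m); p=ray(c,u+250,v+170,17); P.append(p); print(m.sum(),(round(u+250,1),round(v+170,1)),p.round(1))
P=np.array(P)
if len(P)>2: print("line deg",np.degrees(np.arctan(np.polyfit(P[:,1],P[:,0],1))),P.mean(0))
# profiles across the tray in y, mean over x strip, at height 42 plane
g=im.astype(float); h=hsv
for x0 in (600,640):
    prof=[]
    for y in np.arange(-50,-250,-2.5):
        vs=[]
        for dx in range(-20,21,4):
            u,v=proj(c,(x0+dx,y-dx*0.05,42)); vs.append([cv2.getRectSubPix(im[:,:,k].copy(),(1,1),(float(u),float(v)))[0,0] for k in (0,2)])
        prof.append(np.mean(vs,0))
    prof=np.array(prof); print(x0," ".join(f"{int(y)}:{int(a)}/{int(b)}" for y,(a,b) in zip(np.arange(-50,-250,-2.5),prof)))
```

```text
17 (np.float64(259.0), np.float64(180.9)) [509.3 -69.6  17. ]
20 (np.float64(267.7), np.float64(181.7)) [508.7 -95.2  17. ]
19 (np.float64(279.8), np.float64(183.1)) [ 507.3 -130.6   17. ]
20 (np.float64(288.8), np.float64(184.1)) [ 506.1 -156.9   17. ]
15 (np.float64(299.7), np.float64(185.4)) [ 504.5 -188.7   17. ]
21 (np.float64(309.0), np.float64(186.4)) [ 503.4 -216.1   17. ]
line deg [ 2.394171   89.88820618] [ 506.54045598 -142.83060137   17.        ]
600 -50:72/105 -52:70/105 -55:66/104 -57:60/101 -60:54/96 -62:50/91 -65:48/88 -67:47/88 -70:49/89 -72:55/95 -75:60/101 -77:63/104 -80:64/105 -82:64/105 -85:63/104 -87:63/105 -90:63/105 -92:63/105 -95:63/105 -97:64/105 -100:64/105 -102:64/105 -105:64/105 -107:62/105 -110:60/103 -112:58/101 -115:57/99 -117:56/98 -120:53/95 -122:48/88 -125:45/82 -127:45/82 -130:49/87 -132:56/95 -135:61/102 -137:62/104 -140:62/104 -142:63/104 -145:64/105 -147:65/105 -150:66/105 -152:65/105 -155:64/105 -157:65/105 -160:66/105 -162:66/105 -165:65/105 -167:63/104 -170:59/100 -172:53/92 -175:51/90 -177:53/93 -180:52/92 -182:48/86 -185:45/83 -187:48/86 -1
[... 492 characters left out ...]
05 -100:64/105 -102:65/105 -105:64/104 -107:64/105 -110:62/105 -112:61/103 -115:58/100 -117:57/99 -120:55/98 -122:52/93 -125:47/86 -127:45/83 -130:48/86 -132:55/95 -135:61/101 -137:63/104 -140:63/104 -142:62/105 -145:63/105 -147:65/105 -150:66/105 -152:65/105 -155:64/105 -157:64/105 -160:65/105 -162:66/105 -165:65/105 -167:65/105 -170:63/104 -172:59/100 -175:53/93 -177:52/91 -180:53/93 -182:51/91 -185:47/86 -187:47/85 -190:50/90 -192:56/98 -195:59/102 -197:60/104 -200:60/105 -202:60/104 -205:60/104 -207:60/104 -210:61/104 -212:62/105 -215:63/105 -217:64/105 -220:65/105 -222:66/105 -225:67/105 -227:67/105 -230:65/102 -232:58/95 -235:51/86 -237:51/87 -240:54/94 -242:55/94 -245:55/91 -247:54/89
```

Request:
step_arm(steps=[0,0,-30,0,0,0,8,0,0,-60,0,0,0,8,0,0,-100,0,0,0,8,0,0,-100,0,0,0,8,0,0,-100,0,0,0,8])

```text
t: 20.35
tool_pos: [526.9, -384.3, 160.2]
orientation: [2.665, 1.659, -0.001]
contact_force: [0.2, 0.6, -2.0]
opening: 11.8
grip_force: 30.0
```

Run:
```python
from h import *
from scipy import ndimage as nd
ct=bot.read_camera("top"); cs=bot.read_camera("scene")
it=np.load("pics/top0.npy").astype(float).sum(2); is_=cv2.imread("pics/scene0.png").astype(float).sum(2)
ax=np.array([.99913,-.0417]); ay=np.array([.0417,.99913]); o=np.array([506.5,-144.])
ys=np.arange(-100,101,1.0)
for nm,c,im in(("top",ct,it),("scene",cs,is_)):
    pr=[]
    for y in ys:
        uv=[]
        for x in range(40,180,4):
            q=o+ax*x+ay*y; u,v=proj(c,(q[0],q[1],42.))
            if nm=="scene": u,v=(u+.5)/.64-.5,(v+.5)/.64-.5
            uv.append((v,u))
        pr.append(nd.map_coordinates(im,np.array(uv).T,order=1).mean())
    pr=np.array(pr)
    print(nm)
    for k in(-90,-30,30,90):
        print(k," ".join(str(int(pr[i])) for i in range(len(ys)) if abs(ys[i]-k)<=10))
```

```text
top
-90 220 219 219 220 222 224 227 229 230 229 224 218 210 204 202 206 215 227 240 250 258
-30 203 198 195 194 196 201 207 214 220 224 224 222 219 216 217 221 229 238 246 252 256
30 196 192 191 193 197 203 210 218 225 230 234 235 236 237 239 241 244 247 249 252 254
90 204 203 203 205 207 211 216 223 231 239 247 254 260 266 270 274 276 279 280 282 283
scene
-90 179 164 150 142 140 148 164 187 209 230 246 257 265 271 275 277 278 277 277 276 275
-30 162 154 145 139 139 147 163 184 205 224 239 251 259 265 269 271 272 272 271 271 270
30 150 140 133 132 136 145 160 180 202 222 239 251 259 264 267 268 270 270 270 270 269
90 140 132 127 127 133 146 163 182 202 222 240 257 269 278 284 289 292 294 295 296 296
```

```bash
cat >> h.py <<'E'
AX=np.array([.99913,-.0417,0]); AY=np.array([.0417,.99913,0]); TO=np.array([571.2,-147.1,0])
LIP=np.array([0.,-76,57.3]); PHI=177.61
def tray(x,y,z): return TO+AX*x+AY*y+np.array([0,0,z])
def lipR(phi,th): return down(np.radians(phi-90))@Ro.from_euler('x',th,degrees=True).as_matrix()
def liprel(P,phi,th,n=""):
    R=lipR(phi,th); rel(np.array(P)-R@LIP,R,n)
def lipnow():
    s=bot.sense(); R=Ro.from_rotvec(s["orientation"]).as_matrix(); L=s["tool_pos"]+R@LIP
    d=L-TO; print("lip world",L.round(1),"tray",np.array([d@AX,d@AY,L[2]]).round(1),"F",s["contact_force"].round(1),"q",s["q"].round(2),"t",round(s["t"],2),"open",round(s["opening"],1))
    return L
E
python3 - <<'E'
from h import *
lipnow(); liprel(tray(-40,-60,75),PHI,-4)
E
```

```text
lip world [ 457.7 -349.5  100.8] tray [-105.  -207.   100.8] F [ 0.4  0.6 -2.9] q [ 0.33  0.71  0.47  1.5  -0.36  1.01  0.44] t 20.45 open 11.9
 [189.6 -10.2  20.4] [-0.072  0.014 -0.415]
```

Request:
step_arm(steps=[100,-5,0,-0.03,0.01,-0.2,8,189.6,-10.2,0,-0.07,0.014,-0.415,8,189.6,-10.2,0,-0.07,0.014,-0.415,8,189.6,-10.2,0,-0.07,0.014,-0.415,8,189.6,-10.2,20,-0.07,0.014,-0.415,8,189.6,-10.2,20,-0.07,0.014,-0.415,8,189.6,-10.2,20,-0.07,0.014,-0.415,8,189.6,-10.2,20,-0.07,0.014,-0.415,8])

```text
t: 21.25
tool_pos: [600.7, -212.0, 139.5]
orientation: [2.231, 2.133, 0.07]
contact_force: [-0.1, -0.0, -0.5]
opening: 12.2
grip_force: 30.0
```

Run:
```python
from h import *
L=lipnow(); liprel(tray(-40,-60,75),PHI,-4)
cs=bot.read_camera("scene");ct=bot.read_camera("top")
for c in(cs,ct):
  R=Ro.from_rotvec(bot.sense()["orientation"]).as_matrix()
  print([proj(c,L+R@np.array([s,0,0])).round(1) for s in(-24.5,24.5)], [proj(c,tray(x,y,42)).round(1) for x,y in((-70,-32.5),(-70,-87.5))])
a=cv2.resize(cs["img"][185:285,190:290],None,fx=4,fy=4,interpolation=cv2.INTER_CUBIC)
b=cv2.resize(ct["img"][110:210,240:340],None,fx=4,fy=4,interpolation=cv2.INTER_CUBIC)
cv2.imwrite("pics/l1.png",np.clip(np.hstack([a,b])*1.5,0,255).astype(np.uint8))
```

```text
lip world [ 528.9 -209.    77. ] tray [-39.6 -63.6  77. ] F [-0.1 -0.  -0.5] q [ 0.1   0.66  0.35  1.63 -0.32  0.83  0.54] t 21.25 open 12.2
 [ 3.6 -0.5  2. ] [ 0.     0.004 -0.003]
[array([206.4, 220.7]), array([224.3, 214.2])] [array([223. , 213.4]), array([203.6, 220.5])]
[array([318.5, 173.7]), array([301. , 171.8])] [array([296.4, 184.8]), array([315.5, 186.9])]
```

View pics/l1.png

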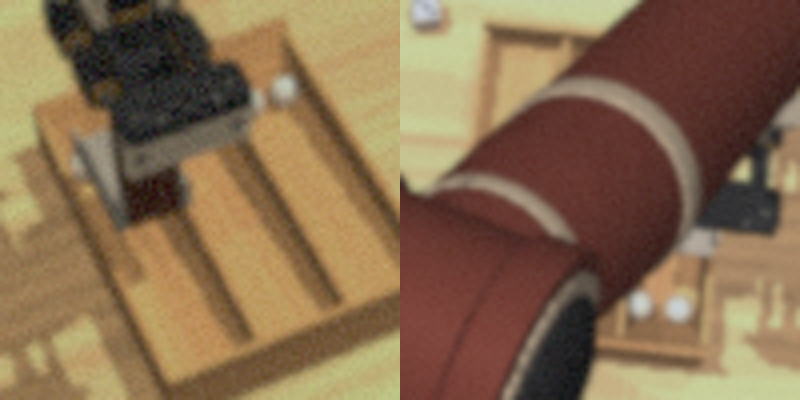

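The hover view agrees with the prediction: the lip's right corner shows at image (318.8,173.5) against (318.5,173.7) predicted. Two balls lie ahead of the lip at (640,303) and (678,307) in the crop. I descend into the lane.

Request:
step_arm(steps=[3.5,-1,10,0,0,0,8,3.5,-1,20,0,0,0,8,3.5,-1,30,0,0,0,8,3.5,-1,30,0,0,0,8,3.5,-1,30,0,0,0,8])

```text
t: 21.85
tool_pos: [602.5, -206.4, 108.8]
orientation: [2.229, 2.138, 0.072]
contact_force: [0.2, 0.3, -0.8]
opening: 11.8
grip_force: 30.0
```

Run:
```python
from h import *
lipnow(); liprel(tray(-42,-60,9.5),PHI,-4)
```

```text
lip world [ 530.7 -203.6   46.4] tray [-38.1 -58.1  46.4] F [ 0.2  0.3 -0.8] q [ 0.11  0.7   0.33  1.66 -0.33  0.77  0.55] t 21.85 open 11.8
 [-2.  -6.5 36.5] [0.    0.003 0.   ]
```

Request:
step_arm(steps=[-2,-4,3,0,0,0,8,-2,-5,9,0,0,0,8,-2,-6,15,0,0,0,8,-2,-6,21,0,0,0,8,-2,-6,27,0,0,0,8,-2,-6,32,0,0,0,8,-2,-6,34,0,0,0,8,-2,-6,34,0,0,0,8])

```text
t: 22.65
tool_pos: [598.9, -208.2, 74.7]
orientation: [2.229, 2.138, 0.072]
contact_force: [-0.4, 0.1, -0.8]
opening: 11.9
grip_force: 30.0
```

Run:
```python
from h import *
lipnow()
for x,z,t in((-55,8,-4),(-66,7.2,-4),(-70,8,-3),(-75,15,2),(-82,25,8),(-90,37,14),(-95,50,18),(-95,80,18)): liprel(tray(x,-60,z),PHI,t,(x,z,t))
```

```text
lip world [ 527.2 -205.4   12.2] tray [-41.5 -60.1  12.2] F [-0.4  0.1 -0.8] q [ 0.13  0.74  0.31  1.69 -0.35  0.69  0.58] t 22.65 open 11.9
(-55, 8, -4) [ -0.1 -13.7   3.2] [0.    0.003 0.   ]
(-66, 7.2, -4) [ -0.1 -24.7   3.3] [0.    0.003 0.   ]
(-70, 8, -3) [ -0.1 -27.7   3.5] [0.018 0.003 0.   ]
(-75, 15, 2) [ -0.1 -27.6   3.1] [0.105 0.003 0.   ]
(-82, 25, 8) [ -0.1 -29.2   1.5] [ 0.21   0.003 -0.   ]
(-90, 37, 14) [ -0.1 -32.6  -1.8] [ 0.315  0.003 -0.   ]
(-95, 50, 18) [ -0.1 -34.7  -8.8] [ 0.384  0.003 -0.   ]
(-95, 80, 18) [ -0.2 -32.6 -38.7] [ 0.384  0.003 -0.   ]
```

Request:
step_arm(steps=[0,-4,1.5,0,0,0,8,0,-8,3,0,0,0,8,0,-11,3.5,0,0,0,8,0,-14,3.5,0,0,0,8,0,-17,3.5,0,0,0,8,0,-20,3.5,0,0,0,8,0,-23,3.5,0,0,0,8,0,-25.5,3.5,0,0,0,8])

```text
t: 23.45
tool_pos: [574.2, -207.1, 70.0]
orientation: [2.229, 2.136, 0.074]
contact_force: [2.5, 1.3, -0.3]
opening: 11.7
grip_force: 30.0
```

Run:
```python
from h import *
lipnow()
for x,z,t in((-70,8,-3),(-75,15,2),(-82,25,8),(-90,37,14),(-95,50,18),(-95,80,18)): liprel(tray(x,-60,z),PHI,t,(x,z,t))
```

```text
lip world [ 502.5 -204.2    7.4] tray [-66.2 -59.9   7.4] F [ 2.5  1.3 -0.3] q [ 0.14  0.72  0.3   1.77 -0.36  0.64  0.6 ] t 23.45 open 11.7
(-70, 8, -3) [-0.2 -2.6  0.6] [ 0.02   0.003 -0.   ]
(-75, 15, 2) [-0.2 -2.5  0.2] [ 0.107  0.002 -0.001]
(-82, 25, 8) [-0.2 -4.1 -1.5] [ 0.212  0.002 -0.001]
(-90, 37, 14) [-0.2 -7.5 -4.8] [ 0.316  0.002 -0.001]
(-95, 50, 18) [ -0.2  -9.7 -11.7] [ 0.386  0.002 -0.001]
(-95, 80, 18) [ -0.3  -7.5 -41.6] [ 0.386  0.002 -0.001]
```

Request:
step_arm(steps=[0,-1.5,0.5,0.01,0,0,8,0,-2.6,0.5,0.02,0,0,8,0,-2.6,0.3,0.06,0,0,8,0,-2.5,0.2,0.107,0,0,8,0,-3.3,-0.6,0.16,0,0,8,0,-4.1,-1.5,0.212,0,0,8,0,-5.8,-3,0.264,0,0,8,0,-7.5,-4.8,0.316,0,0,8,0,-8.6,-8,0.35,0,0,8,0,-9.7,-12,0.386,0,0,8])

```text
t: 24.45
tool_pos: [561.8, -207.1, 80.6]
orientation: [-2.089, -2.003, 0.328]
contact_force: [-0.3, 0.1, -2.9]
opening: 11.8
grip_force: 30.0
```

Request:
step_arm(steps=[0,1,-10,0,0,0,8,0,2,-25,0,0,0,8,0,2,-45,0,0,0,8,0,2,-70,0,0,0,8,0,2,-100,0,0,0,8,0,2,-130,0,0,0,8,0,2,-130,0,0,0,8])

```text
t: 25.15
tool_pos: [607.9, -209.7, 208.5]
orientation: [-2.099, -2.013, 0.318]
contact_force: [-0.1, -0.5, -2.5]
opening: 11.8
grip_force: 30.0
```

Run:
```python
from h import *
from scipy import ndimage as nd
L=lipnow()
s=bot.sense();R=Ro.from_rotvec(s["orientation"]).as_matrix()
for n in("scene","top"):
    c=bot.read_camera(n); im=c["img"]; w=im.min(2).astype(float)
    print(n,"lip",proj(c,L).round(),"mid",proj(c,L+R@np.array([0,50,-10])).round(),"lane ball exp",[proj(c,tray(-64.8,y,17)).round() for y in(-72,-48,-12,12,48,72)])
    l,k=nd.label(w>95)
    for i in range(1,k+1):
        m=l==i
        v,u=nd.center_of_mass(m)
        if 4<m.sum()<120: print(int(m.sum()),round(u),round(v),end="; ")
    print(); cv2.imwrite(f"pics/p_{n}.png",im)
```

```text
lip world [ 518.2 -206.3  176.8] tray [-50.5 -61.3 176.8] F [-0.1 -0.5 -2.5] q [ 0.07  0.81  0.43  1.17 -0.19  1.51  0.42] t 25.15 open 11.8
scene lip [212. 188.] mid [220. 204.] lane ball exp [array([211., 226.]), array([219., 223.]), array([231., 218.]), array([239., 215.]), array([251., 211.]), array([259., 208.])]
10 216 208; 65 320 256; 60 343 261; 
top lip [314. 167.] mid [315. 149.] lane ball exp [array([309., 186.]), array([301., 185.]), array([289., 184.]), array([280., 183.]), array([268., 182.]), array([260., 181.])]
6 10 62; 39 27 64; 116 52 66; 45 6 71; 26 18 71; 10 26 72; 8 60 74; 52 58 85; 49 355 87; 26 353 94; 5 352 100; 5 66 104; 5 69 104; 5 183 105; 7 344 104; 6 453 121; 9 2 131; 9 79 132; 5 3 138; 6 12 139; 5 104 141; 5 109 141; 7 328 142; 5 101 143; 91 14 146; 34 310 146; 5 36 145; 35 318 147; 5 31 148; 5 115 148; 31 41 150; 7 450 150; 31 58 152; 41 331 154; 7 320 156; 21 41 156; 9 460 156; 14 50 157; 22 318 161; 13 327 160; 36 193 164; 71 147 166; 10 433 166; 6 129 166; 15 167 167; 60 189 171; 5 434 172; 7 455 172; 11 156 173; 10 165 173; 5 73 175; 13 77 175; 83 
[... 172 characters left out ...]
 203 214; 5 205 226; 8 291 227; 14 285 229; 12 48 247; 15 474 248; 7 268 260; 5 261 259; 5 264 260; 9 278 261; 5 287 262; 6 302 264; 5 40 269; 5 473 271; 56 6 272; 44 22 273; 12 300 274; 8 121 280; 22 130 281; 68 148 282; 31 295 281; 12 71 282; 5 62 281; 14 79 282; 25 88 283; 42 101 283; 14 166 284; 17 274 283; 30 114 285; 18 125 285; 6 139 286; 10 146 287; 111 376 298; 6 414 307; 5 433 308; 5 133 308; 12 154 310; 5 165 311; 6 166 321; 12 252 323; 6 258 324; 7 264 324; 6 270 324; 10 109 330; 7 104 331; 8 196 331; 5 184 334; 55 257 338; 70 17 344; 5 305 349; 20 182 360; 17 69 363; 6 400 363; 5 312 367; 5 39 372; 25 48 373; 15 59 374; 108 86 376; 15 116 378; 15 131 381; 10 138 382; 17 146 383;
```

The top view's blobs show the lane 1 pair in the scoop at (310,146) and (318,147), with their lane spots empty. Now I locate the tubes afresh.

```bash
cat >> h.py <<'E'
def tubes(exp={"A":(354,345,29.8),"B":(387,190,28),"C":(622,152,32.7)},save=None):
    c=bot.read_camera("top"); acc=np.mean([c["img"].astype(float)]+[bot.read_camera("top")["img"].astype(float) for _ in range(3)],0)
    acc8=np.clip(acc*1.6,0,255).astype(np.uint8); hsv=cv2.cvtColor(acc8,cv2.COLOR_BGR2HSV)
    m=((hsv[...,0]<=15)&(hsv[...,1]>125)).astype(np.uint8)
    m=cv2.morphologyEx(m,cv2.MORPH_OPEN,np.ones((3,3)))
    if save: cv2.imwrite(save,acc8)
    cam=-c["R"].T@c["t"]
    n,l,st,ce=cv2.connectedComponentsWithStats(m)
    for k,(x,y,yaw) in exp.items():
        u,v=proj(c,(x,y,130)); best=[i for i in range(1,n) if st[i,4]>150 and np.hypot(*(ce[i]-(u,v)))<45]
        for i in best:
            vv,uu=np.nonzero(l==i); W=np.array([ray(c,a,b,140)[:2] for a,b in zip(uu,vv)])
            cen=W.mean(0); out=np.zeros(2)
            for d in(0,90):
                e=np.array([np.cos(np.radians(yaw+d)),np.sin(np.radians(yaw+d))])
                if e@(np.array([x,y])-cam[:2])<0: e=-e
                p=np.sort(W@e); out+=e*(p[-max(3,len(p)//60)]+1-33)
            print(k,"centre",out.round(1),"blob",st[i],ce[i].round())
E
python3 -c "
from h import *
tubes(save='pics/tb.png')
a=cv2.imread('pics/tb.png')[90:270,50:260]; cv2.imwrite('pics/tb2.png',cv2.resize(a,None,fx=3,fy=3,interpolation=cv2.INTER_CUBIC))"
```

```text
A centre [356.2 340.4] blob [ 82 202  43  35 862] [102. 219.]
B centre [394.7 188.4] blob [142 192  37  35 644] [160. 209.]
```

View pics/tb2.png

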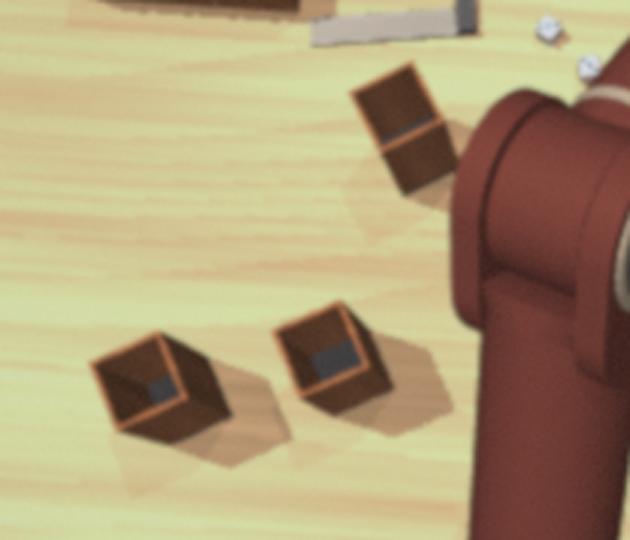

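Rim corners in the crop (divided by 3, plus (50,90)):
- A: (91,364), (160,333), (188,397), (120,430)
- B: (275,332), (341,303), (366,366), (303,397)
- C: (351,93), (411,63), (443,121), (384,152)

All three stand.

```bash
cat >> h.py <<'E'
def rim(pts,k=3,o=(50,90)):
    c=bot.read_camera("top"); P=np.array([ray(c,o[0]+(a+.5)/k-.5,o[1]+(b+.5)/k-.5,140)[:2] for a,b in pts])
    e=np.roll(P,-1,0)-P; print("centre",P.mean(0).round(1),"sides",np.linalg.norm(e,axis=1).round(),"yaw",np.degrees(np.arctan2(e[:,1],e[:,0])).round()%90)
def pour(cx,cy,phi,ths=(15,8,0,-6,-12,-18,-24,-30,-36,-42),back=8):
    d=np.array([np.cos(np.radians(phi)),np.sin(np.radians(phi))])
    for t in ths:
        z=np.interp(-t,[0,10,20,30,42],[148,146,142,138,136]); p=np.array([cx,cy])-d*back
        liprel([p[0],p[1],z],phi,t,t)
E
python3 - <<'E'
from h import *
for k,p in dict(A=[(91,364),(160,333),(188,397),(120,430)],B=[(275,332),(341,303),(366,366),(303,397)],C=[(351,93),(411,63),(443,121),(384,152)]).items(): print(k,end=" "); rim(p)
E
```

```text
A centre [356.7 342.8] sides [63. 62. 63. 64.] yaw [29. 31. 31. 31.]
B centre [395.  190.8] sides [62. 60. 59. 63.] yaw [29. 27. 31. 30.]
C centre [619.5 148.6] sides [60. 63. 60. 64.] yaw [33. 33. 33. 34.]
```

Run:
```python
from h import *
lipnow(); liprel([626.7,153.3,185],212.7,15)
```

```text
lip world [ 515.  -204.3  172.4] tray [-53.8 -59.5 172.4] F [ 1.6  0.6 -2. ] q [ 0.07  0.82  0.43  1.17 -0.19  1.5   0.42] t 25.6 open 12.1
 [412.7  69.  -42.1] [-0.054 -0.173 -0.588]
```

Request:
step_arm(steps=[20,3,-10,0,0,0,8,60,10,-20,-0.01,-0.03,-0.09,8,105,17,-30,-0.015,-0.05,-0.17,8,150,25,-35,-0.02,-0.07,-0.25,8,200,33,-40,-0.03,-0.09,-0.32,8,250,42,-42,-0.035,-0.11,-0.39,8,300,50,-42,-0.04,-0.13,-0.46,8,345,58,-42,-0.045,-0.15,-0.52,8,380,64,-42,-0.05,-0.165,-0.56,8,404,68,-42,-0.054,-0.173,-0.588,8])

```text
t: 26.6
tool_pos: [698.9, 199.6, 221.6]
orientation: [-1.426, -2.636, 0.342]
contact_force: [0.7, 0.3, -2.1]
opening: 11.9
grip_force: 30.0
```

Run:
```python
from h import *
lipnow(); liprel([626.7,153.3,148],212.7,15)
```

```text
lip world [625.1 151.5 185.6] tray [ 41.4 300.6 185.6] F [ 0.7  0.3 -2.1] q [-0.43  0.93  0.28  0.82 -0.14  1.66  0.35] t 26.6 open 11.9
 [-0.1 12.  36. ] [ 0.003 -0.     0.009]
```

Request:
step_arm(steps=[0,4,12,0,0,0.005,8,0,8,24,0,0,0.009,8,0,11,34,0,0,0.009,8,0,11,34,0,0,0.009,8,0,11,34,0,0,0.009,8])

```text
t: 27.1
tool_pos: [701.6, 191.5, 186.2]
orientation: [-1.453, -2.623, 0.349]
contact_force: [-0.7, -0.1, -2.6]
opening: 11.9
grip_force: 30.0
```

Run:
```python
from h import *
lipnow(); pour(620,149,212.7)
```

```text
lip world [626.9 144.5 150.5] tray [ 43.5 293.7 150.5] F [-0.7 -0.1 -2.6] q [-0.42  0.95  0.28  0.87 -0.14  1.59  0.35] t 27.1 open 11.9
15 [8.4 5.  1.2] [-0.     0.002 -0.011]
8 [ 8.3 -2.6 -7.6] [-0.122  0.002 -0.011]
0 [  8.1 -12.4 -16.5] [-0.262  0.003 -0.011]
-6 [  8.  -20.3 -21. ] [-0.367  0.004 -0.011]
-12 [  7.9 -28.6 -24.3] [-0.471  0.004 -0.011]
-18 [  7.8 -37.1 -25.9] [-0.576  0.005 -0.011]
-24 [  7.7 -46.  -26.5] [-0.681  0.005 -0.011]
-30 [  7.6 -55.2 -26.1] [-0.785  0.006 -0.01 ]
-36 [  7.5 -64.9 -26. ] [-0.89   0.007 -0.01 ]
-42 [  7.4 -74.6 -24.8] [-0.995  0.007 -0.01 ]
```

Request:
step_arm(steps=[4,3,0,0,0,0,8,8,4,0,0,0,-0.01,8,8,4,0,0,0,-0.01,8,8,4,0,0,0,-0.01,8,8,4,0,0,0,-0.01,8])

```text
t: 27.6
tool_pos: [700.6, 201.9, 185.1]
orientation: [-1.436, -2.632, 0.347]
contact_force: [-0.5, 0.1, -2.4]
opening: 12.0
grip_force: 30.0
```

Run:
```python
from h import *
lipnow(); pour(620,149,212.7)
```

```text
lip world [626.5 154.1 149.4] tray [ 42.7 303.2 149.4] F [-0.5  0.1 -2.4] q [-0.43  0.95  0.28  0.86 -0.14  1.59  0.34] t 27.6 open 12.0
15 [-0.9  0.2  1.4] [0.001 0.002 0.001]
8 [-0.9 -7.4 -7.4] [-0.121  0.002  0.001]
0 [ -0.9 -17.2 -16.3] [-0.261  0.002  0.001]
-6 [ -1.  -25.1 -20.9] [-0.366  0.002  0.001]
-12 [ -1.  -33.4 -24.1] [-0.47   0.002  0.001]
-18 [ -0.9 -41.9 -25.7] [-0.575  0.002  0.001]
-24 [ -0.9 -50.8 -26.3] [-0.68   0.002  0.001]
-30 [ -0.9 -60.  -25.9] [-0.785  0.002  0.002]
-36 [ -0.9 -69.7 -25.8] [-0.889  0.001  0.002]
-42 [ -0.9 -79.4 -24.7] [-0.994  0.001  0.002]
```

Request:
step_arm(steps=[0,-4,-4,-0.06,0,0,8,0,-7.5,-7.5,-0.121,0,0,8,0,-12,-12,-0.19,0,0,8,0,-17,-16,-0.261,0,0,8,0,-25,-21,-0.366,0,0,8,0,-33,-24,-0.47,0,0,8,0,-42,-25.7,-0.575,0,0,8,0,-51,-26.3,-0.68,0,0,8,0,-60,-26,-0.785,0,0,8,0,-70,-26,-0.889,0,0,8])

```text
t: 28.6
tool_pos: [648.4, 168.8, 229.0]
orientation: [1.305, 2.399, 0.779]
contact_force: [0.8, 1.2, -2.5]
opening: 12.2
grip_force: 30.0
```

Request:
step_arm(steps=[0,-9,1,-0.1,0,0,8,0,-9,1,-0.1,0,0,8,0,-9,1,-0.1,0,0,8,0,-9,1,-0.1,0,0,8,0,-9,1,-0.1,0,0,8,0,-9,1,-0.1,0,0,8])

```text
t: 29.2
tool_pos: [644.0, 164.4, 222.7]
orientation: [1.271, 2.33, 0.885]
contact_force: [-0.5, -0.5, -2.2]
opening: 11.7
grip_force: 30.0
```

Run:
```python
from h import *
L=lipnow(); R=lipR(212.7,0)
liprel([626.7,153.3,185],212.7,-42); liprel([626.7,153.3,190],212.7,0)
for n in("scene","top"):
    c=bot.read_camera(n); cv2.imwrite(f"pics/pc_{n}.png",c["img"]); print(proj(c,(620,149,140)),proj(c,L))
```

```text
lip world [628.4 154.2 129.4] tray [ 44.5 303.4 129.4] F [-0.5 -0.5 -2.2] q [ 0.23  0.49 -0.54  2.01 -0.84  0.02  1.23] t 29.2 open 11.7
 [ -0.1  35.2 -43.3] [-0.006  0.001  0.001]
 [-0.1 57.8 18.4] [0.727 0.001 0.001]
[355.73553368 175.31964425] [358.64866773 179.54749606]
[181.93940796 125.15075666] [180.98112996 123.50693888]
```

Request:
step_arm(steps=[0,9,-11,0,0,0,8,0,20,-24,0.05,0,0,8,0,35,-40,0.1,0,0,8,0,40,-30,0.2,0,0,8,0,45,-20,0.3,0,0,8,0,48,-10,0.42,0,0,8,0,52,0,0.55,0,0,8,0,55,10,0.66,0,0,8,0,58,18,0.727,0,0,8,0,58,18,0.727,0,0,8])

```text
t: 30.3
tool_pos: [691.1, 198.7, 244.4]
orientation: [-1.497, -2.76, 0.004]
contact_force: [-1.0, 0.0, -2.4]
opening: 11.9
grip_force: 30.0
```

Run:
```python
from h import *
L=lipnow(); s=bot.sense();R=Ro.from_rotvec(s["orientation"]).as_matrix()
liprel(tray(-40,0,75),PHI,-4)
c=bot.read_camera("top"); a=c["img"]
print(proj(c,L).round(), proj(c,L+R@np.array([0,40,-5])).round())
b=bot.read_camera("scene")["img"]
z=np.hstack([cv2.resize(a[80:200,120:240],None,fx=3.3,fy=3.3,interpolation=cv2.INTER_CUBIC),cv2.resize(b[100:220,300:420],None,fx=3.3,fy=3.3,interpolation=cv2.INTER_CUBIC)])
cv2.imwrite("pics/pc2.png",np.clip(z*1.6,0,255).astype(np.uint8))
```

```text
lip world [627.3 157.2 187.3] tray [ 43.3 306.4 187.3] F [-1.   0.  -2.4] q [-0.49  0.74  0.39  1.15 -0.27  1.3   0.46] t 30.3 open 11.9
 [-243.  -262.9  107.6] [-0.07  -0.021  0.618]
[176. 116.] [169. 102.]
```

View pics/pc2.png

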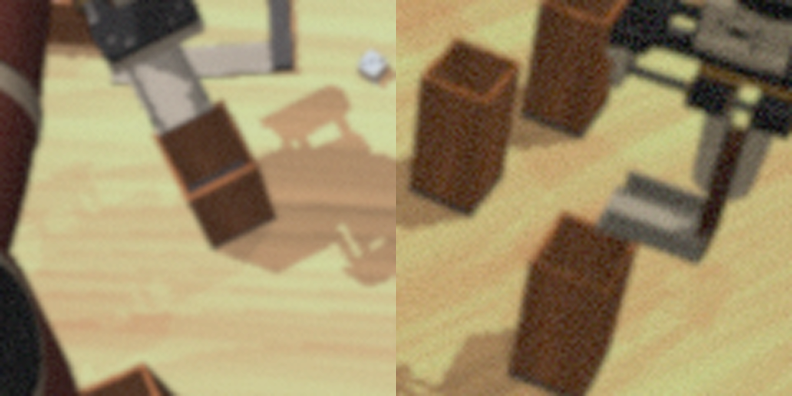

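The scoop is empty and no ball lies on the bench, so the pair is in tube C. Next is lane 2.

Request:
step_arm(steps=[-243,-263,10,-0.07,-0.02,0.618,8,-243,-263,10,-0.07,-0.02,0.618,8,-243,-263,10,-0.07,-0.02,0.618,8,-243,-263,10,-0.07,-0.02,0.618,8,-243,-263,10,-0.07,-0.02,0.618,8,-243,-263,10,-0.07,-0.02,0.618,8,-243,-263,10,-0.07,-0.02,0.618,8,-243,-263,10,-0.07,-0.02,0.618,8,-243,-263,50,-0.07,-0.02,0.618,8,-243,-263,90,-0.07,-0.02,0.618,8])

```text
t: 31.4
tool_pos: [601.1, -153.0, 160.1]
orientation: [2.233, 2.127, 0.086]
contact_force: [1.1, 0.6, -2.3]
opening: 11.9
grip_force: 30.0
```

Run:
```python
from h import *
L=lipnow(); liprel(tray(-40,0,52),PHI,-4)
```

```text
lip world [ 530.  -149.5   97. ] tray [-41.1  -4.1  97. ] F [ 1.1  0.6 -2.3] q [-0.09  0.64  0.51  1.67 -0.42  0.86  0.55] t 31.4 open 11.9
 [ 4.6 -2.  45.6] [ 0.009 -0.001 -0.007]
```

Request:
step_arm(steps=[2,0,15,0.005,0,0,8,3,-1,30,0.009,0,-0.005,8,3,-1,42,0.009,0,-0.005,8,3,-1,42,0.009,0,-0.005,8,3,-1,42,0.009,0,-0.005,8,3,-1,42,0.009,0,-0.005,8,3,-1,42,0.009,0,-0.005,8])

```text
t: 32.1
tool_pos: [603.9, -148.8, 117.1]
orientation: [2.232, 2.143, 0.071]
contact_force: [-0.2, 0.6, -1.0]
opening: 11.7
grip_force: 30.0
```

Run:
```python
from h import *
L=lipnow(); liprel(tray(-42,0,12),PHI,-4)
```

```text
lip world [ 531.8 -145.9   54.9] tray [-39.4  -0.4  54.9] F [-0.2  0.6 -1. ] q [-0.07  0.7   0.48  1.7  -0.45  0.79  0.57] t 32.1 open 11.7
 [ 0.4 -5.7 42.3] [-0.004 -0.001  0.001]
```

Request:
step_arm(steps=[0,-4,8,0,0,0,8,0,-5,15,0,0,0,8,0,-5.5,22,0,0,0,8,0,-5.5,28,0,0,0,8,0,-5.5,34,0,0,0,8,0,-5.5,39,0,0,0,8,0,-5.5,42,0,0,0,8,0,-5.5,42,0,0,0,8])

```text
t: 32.9
tool_pos: [600.2, -148.3, 73.2]
orientation: [2.234, 2.144, 0.069]
contact_force: [-0.1, 0.3, -1.8]
opening: 11.8
grip_force: 30.0
```

Run:
```python
from h import *
L=lipnow(); liprel(tray(-66,0,7.4),PHI,-4)
```

```text
lip world [ 528.  -145.2   11.2] tray [-43.2   0.1  11.2] F [-0.1  0.3 -1.8] q [-0.05  0.75  0.44  1.74 -0.49  0.7   0.61] t 32.9 open 11.8
 [ -0.  -23.4   1.9] [-0.007 -0.001  0.001]
```

Request:
step_arm(steps=[0,-4,1,0,0,0,8,0,-8,2,-0.004,0,0,8,0,-11,2,-0.006,0,0,8,0,-14,2,-0.006,0,0,8,0,-17,2,-0.006,0,0,8,0,-19,2,-0.006,0,0,8,0,-21,2,-0.006,0,0,8,0,-23.5,2,-0.006,0,0,8])

```text
t: 33.7
tool_pos: [576.3, -147.4, 70.0]
orientation: [2.231, 2.142, 0.074]
contact_force: [1.8, -1.0, -1.1]
opening: 12.2
grip_force: 30.0
```

Run:
```python
from h import *
lipnow()
for x,z,t in((-70,8,-3),(-75,15,2),(-82,25,8),(-90,37,14),(-95,50,18),(-95,80,18)): liprel(tray(x,0,z),PHI,t,(x,z,t))
```

```text
lip world [ 504.5 -144.3    7.7] tray [-66.8  -0.    7.7] F [ 1.8 -1.  -1.1] q [-0.04  0.72  0.43  1.81 -0.5   0.65  0.64] t 33.7 open 12.2
(-70, 8, -3) [ 0.  -2.3  0.7] [ 0.016 -0.001  0.001]
(-75, 15, 2) [ 0.  -2.2  0.3] [ 0.103 -0.001  0.001]
(-82, 25, 8) [ 0.  -3.8 -1.4] [ 0.208 -0.001  0.001]
(-90, 37, 14) [ 0.1 -7.2 -4.7] [ 0.312 -0.001  0.001]
(-95, 50, 18) [  0.1  -9.4 -11.6] [ 0.382 -0.001  0.001]
(-95, 80, 18) [  0.1  -7.3 -41.6] [ 0.382 -0.001  0.001]
```

Same state as in lane 1, so I repeat the scoop stroke.

Request:
step_arm(steps=[0,-1.5,0.5,0.01,0,0,8,0,-2.6,0.5,0.02,0,0,8,0,-2.6,0.3,0.06,0,0,8,0,-2.5,0.2,0.107,0,0,8,0,-3.3,-0.6,0.16,0,0,8,0,-4.1,-1.5,0.212,0,0,8,0,-5.8,-3,0.264,0,0,8,0,-7.5,-4.8,0.316,0,0,8,0,-8.6,-8,0.35,0,0,8,0,-9.7,-12,0.386,0,0,8])

```text
t: 34.7
tool_pos: [565.7, -146.4, 81.0]
orientation: [-2.086, -2.002, 0.323]
contact_force: [-0.7, 0.8, -1.0]
opening: 11.9
grip_force: 30.0
```

Request:
step_arm(steps=[0,1,-10,0,0,0,8,0,2,-25,0,0,0,8,0,2,-45,0,0,0,8,0,2,-70,0,0,0,8,0,2,-100,0,0,0,8,0,2,-130,0,0,0,8,0,2,-130,0,0,0,8])

```text
t: 35.4
tool_pos: [611.5, -150.0, 208.8]
orientation: [-2.095, -2.012, 0.313]
contact_force: [0.5, -0.0, -1.8]
opening: 11.9
grip_force: 30.0
```

```bash
cat >> h.py <<'E'
def balls():
    from scipy import ndimage as nd
    L=lipnow(); s=bot.sense();R=Ro.from_rotvec(s["orientation"]).as_matrix()
    for n in("scene","top"):
        c=bot.read_camera(n); w=c["img"].min(2).astype(float); q=proj(c,L+R@np.array([0,50,-10]))
        t=[proj(c,tray(-64.8,y,17)) for y in(-60,0,60)]
        print(n,"scoop",q.round()); l,k=nd.label(w>88)
        for i in range(1,k+1):
            m=l==i; v,u=nd.center_of_mass(m)
            for nm,p in zip(("scoop","l1","l2","l3"),[q]+t):
                if 6<m.sum()<200 and np.hypot(u-p[0],v-p[1])<(16 if nm=="scoop" else 9): print(nm,int(m.sum()),round(u),round(v),end="; ")
        print()
E
python3 -c "
from h import *
balls(); tubes()"
```

```text
lip world [ 521.8 -146.4  177.2] tray [-49.4  -1.4 177.2] F [ 0.5 -0.  -1.8] q [-0.08  0.81  0.56  1.21 -0.29  1.51  0.42] t 35.4 open 11.9
scene scoop [243. 196.]
scoop 105 237 191; l3 16 252 210; 
top scoop [292. 146.]
scoop 85 291 143; scoop 187 292 157; l3 27 259 181; l3 34 268 182; 
A centre [356.4 340. ] blob [ 82 202  43  35 853] [103. 219.]
B centre [542.3 247.6] blob [ 142  112   95  197 9394] [197. 207.]
```

Run:
```python
from h import *
lipnow(); liprel([363.9,346.6,190],209.8,15)
```

```text
lip world [ 517.7 -144.5  172.4] tray [-53.6   0.3 172.4] F [ 1.2 -0.3 -2.2] q [-0.08  0.82  0.56  1.22 -0.29  1.51  0.42] t 35.7 open 11.9
 [ 531.4 -186.6   39.1] [-0.056 -0.163 -0.537]
```

Request:
step_arm(steps=[20,-7,-12,0,0,0,8,60,-21,-18,-0.005,-0.016,-0.054,8,105,-37,-15,-0.01,-0.032,-0.107,8,150,-53,-12,-0.016,-0.048,-0.16,8,195,-68,-8,-0.02,-0.06,-0.2,8,240,-84,-5,-0.025,-0.073,-0.24,8,285,-100,-2,-0.03,-0.087,-0.29,8,330,-116,2,-0.035,-0.1,-0.33,8,375,-132,7,-0.04,-0.115,-0.38,8,420,-147,13,-0.045,-0.13,-0.42,8])

```text
t: 36.7
tool_pos: [481.1, 278.1, 237.9]
orientation: [-1.643, -2.479, 0.341]
contact_force: [0.8, -0.0, -1.7]
opening: 11.8
grip_force: 30.0
```

Run:
```python
from h import *
lipnow(); liprel([363.9,346.6,180],209.8,15)
```

```text
lip world [399.5 243.4 203.1] tray [-187.8  383.   203.1] F [ 0.8 -0.  -1.7] q [-0.79  0.63  0.45  1.45 -0.25  1.4   0.09] t 36.7 open 11.8
 [119.4  12.1  19.4] [-0.01  -0.029 -0.116]
```

Request:
step_arm(steps=[35,3,3,-0.003,-0.01,-0.03,8,65,5,6,-0.006,-0.02,-0.06,8,90,7,10,-0.01,-0.029,-0.09,8,107,9,15,-0.01,-0.029,-0.116,8,113,9,19,-0.01,-0.029,-0.116,8,113,9,19,-0.01,-0.029,-0.116,8,113,9,19,-0.01,-0.029,-0.116,8,113,9,19,-0.01,-0.029,-0.116,8])

```text
t: 37.5
tool_pos: [443.3, 380.2, 217.9]
orientation: [-1.508, -2.585, 0.339]
contact_force: [0.3, -0.4, -2.0]
opening: 12.0
grip_force: 30.0
```

Run:
```python
from h import *
lipnow(); liprel([363.9,346.6,148],209.8,15)
tubes({"B":(395,190,28),"C":(620,149,32.7)})
```

```text
lip world [366.6 336.7 182.1] tray [-224.6  474.9  182.1] F [ 0.3 -0.4 -2. ] q [-0.93  0.68  0.4   1.4  -0.27  1.38  0.02] t 37.5 open 12.0
 [10.3 11.3 32.4] [ 0.001 -0.001 -0.005]
B centre [395.4 189.3] blob [142 191  37  36 621] [160. 209.]
C centre [616.3 150.7] blob [169 112  25  23 361] [181. 123.]
C centre [568.1 121.3] blob [178 128  24  25 332] [190. 141.]
```

Request:
step_arm(steps=[5,5,8,0,0,0,8,9,8,18,0,0,0,8,9,10,26,0,0,0,8,9,11,31,0,0,-0.004,8,9,11,31,0,0,-0.004,8,9,11,31,0,0,-0.004,8,9,11,31,0,0,-0.004,8])

```text
t: 38.4
tool_pos: [440.0, 391.1, 184.9]
orientation: [-1.497, -2.589, 0.338]
contact_force: [-0.2, 0.4, -2.1]
opening: 11.6
grip_force: 30.0
```

Run:
```python
from h import *
lipnow(); pour(357,342.5,209.8,ths=(15,8,0,-6,-12,-18,-24,-30,-34))
```

```text
lip world [363.5 347.2 149.1] tray [-228.1  485.2  149.1] F [-0.2  0.4 -2.1] q [-0.94  0.71  0.39  1.43 -0.28  1.32  0.02] t 38.4 open 11.6
15 [-1.   0.3  1.1] [ 0.001 -0.001  0.002]
8 [-0.9 -7.2 -7.7] [-0.121 -0.001  0.002]
0 [ -0.9 -17.1 -16.6] [-0.261 -0.001  0.002]
-6 [ -0.9 -24.9 -21.2] [-0.365 -0.002  0.002]
-12 [ -0.9 -33.2 -24.5] [-0.47  -0.002  0.002]
-18 [ -0.8 -41.7 -26. ] [-0.575 -0.002  0.002]
-24 [ -0.8 -50.7 -26.6] [-0.679 -0.002  0.002]
-30 [ -0.8 -59.8 -26.2] [-0.784 -0.002  0.002]
-34 [ -0.8 -66.2 -26.3] [-0.854 -0.002  0.001]
```

Request:
step_arm(steps=[0,-4,-4,-0.06,0,0,8,0,-7.5,-7.5,-0.121,0,0,8,0,-12,-12,-0.19,0,0,8,0,-17,-16.5,-0.261,0,0,8,0,-25,-21,-0.366,0,0,8,0,-33,-24,-0.47,0,0,8,0,-42,-26,-0.575,0,0,8,0,-51,-26.5,-0.68,0,0,8,0,-60,-26,-0.784,0,0,8,0,-60,-26,-0.784,0,0,8])

```text
t: 39.4
tool_pos: [389.4, 361.8, 222.1]
orientation: [1.408, 2.439, 0.64]
contact_force: [-0.1, -0.9, -1.3]
opening: 11.8
grip_force: 30.0
```

Request:
step_arm(steps=[0,0,0,0,0,0,8,0,0,0,0,0,0,8,0,0,0,0,0,0,8,0,0,0,0,0,0,8,0,0,0,0,0,0,8,0,0,0,0,0,0,8])

```text
t: 40.0
tool_pos: [395.7, 365.6, 225.3]
orientation: [1.407, 2.431, 0.652]
contact_force: [-0.4, -0.3, -2.0]
opening: 11.9
grip_force: 30.0
```

Run:
```python
from h import *
lipnow(); balls(); liprel([363.9,346.6,180],209.8,-30); liprel([363.9,346.6,190],209.8,0)
```

```text
lip world [363.4 347.2 137.7] tray [-228.2  485.2  137.7] F [-0.4 -0.3 -2. ] q [-1.36  0.3   0.6   2.19 -0.12  0.2  -0.19] t 40.0 open 11.9
lip world [363.4 347.2 137.7] tray [-228.2  485.2  137.7] F [-0.4 -0.3 -2. ] q [-1.36  0.3   0.6   2.19 -0.12  0.2  -0.19] t 40.0 open 11.9
scene scoop [372.  94.]
l3 16 261 206; l3 21 252 210; 
top scoop [ 85. 198.]
l3 20 259 181; l3 22 268 182; 
 [ -0.7  21.4 -36.6] [-0.001 -0.002  0.001]
 [-0.8 44.9  0.4] [ 0.523 -0.002  0.001]
```

Request:
step_arm(steps=[0,6,-10,0,0,0,8,0,14,-24,0.03,0,0,8,0,22,-36,0.06,0,0,8,0,27,-28,0.16,0,0,8,0,33,-18,0.27,0,0,8,0,39,-9,0.39,0,0,8,0,45,-6,0.5,0,0,8,0,45,-10,0.523,0,0,8])

```text
t: 40.9
tool_pos: [427.9, 383.6, 255.3]
orientation: [-1.574, -2.719, 0.001]
contact_force: [0.2, 0.6, -1.6]
opening: 11.7
grip_force: 30.0
```

Run:
```python
from h import *
balls(); liprel(tray(-40,60,190),PHI,0);liprel(tray(-40,60,60),PHI,-4)
c=bot.read_camera("top"); L=lipnow(); print(proj(c,L)); a=c["img"][170:250,50:190]
cv2.imwrite("pics/chk.png",a)
```

```text
lip world [362.  345.7 198. ] tray [-229.6  483.7  198. ] F [ 0.2  0.6 -1.6] q [-1.09  0.5   0.51  1.61 -0.26  1.11  0.01] t 40.9 open 11.7
scene scoop [378.  85.]
l3 15 261 206; l3 21 252 209; 
top scoop [ 78. 192.]
l3 20 259 181; l3 22 268 182; scoop 57 83 203; 
 [-500.2  -75.9    8.1] [ 0.001 -0.001  0.563]
 [-498.   -79.6  133. ] [-0.067 -0.021  0.563]
lip world [359.6 344.8 198.6] tray [-231.9  482.6  198.6] F [ 0.3  0.4 -2. ] q [-1.09  0.49  0.51  1.61 -0.26  1.1   0.01] t 41.05 open 11.9
[ 87.09100301 211.93542909]
```

Run:
```python
from h import *
a=cv2.imread("pics/chk.png").min(2); print(a[22:44:1,24:46:1])
c=bot.read_camera("top"); print(c["img"].min(2)[178:185,256:271])
```

```text
[[73 76 74 71 68 62 61 59 57 58 57 56 54 45 40 51 71 81 84 85 84 84]
 [62 69 78 81 75 73 69 65 61 61 58 58 54 49 41 46 65 79 84 85 84 85]
 [42 52 65 74 81 84 83 76 73 70 65 59 57 53 45 38 55 72 82 85 84 86]
 [34 40 45 56 70 83 87 86 84 81 78 71 63 56 49 38 44 66 81 84 86 84]
 [32 39 41 45 59 80 86 89 89 88 87 82 74 65 53 41 39 59 76 83 86 83]
 [33 36 43 40 55 73 85 90 88 87 89 88 83 77 62 49 40 51 74 83 85 87]
 [38 42 46 48 57 74 85 89 89 89 89 90 87 85 74 58 44 46 64 76 82 82]
 [41 46 58 65 73 80 89 89 88 89 89 89 88 86 78 65 49 39 50 69 77 79]
 [49 61 73 83 85 86 89 90 90 89 87 89 87 85 80 69 54 40 44 61 74 79]
 [56 72 84 86 88 89 89 90 89 89 88 87 89 87 79 67 55 43 39 54 69 75]
 [58 72 83 87 89 89 90 89 90 89 89 89 88 88 78 66 56 46 39 49 63 67]
 [56 61 74 85 89 88 90 91 89 89 88 89 88 89 83 70 58 49 40 42 52 50]
 [52 58 70 82 87 89 89 88 90 90 89 89 89 88 86 75 62 51 43 37 37 36]
 [48 59 68 81 87 88 87 89 89 90 89 88 88 88 87 79 66 54 48 43 39 34]
 [44 53 64 78 85 88 90 89 89 90 90 88 89 88 85 80 68 58 52 52 49 40]
 [38 48 58 70 81 87 88 90 89 89 89 88 88 88 88 85 75 64 57 53 53 
[... 160 characters left out ...]
9 86 87 89 90 89 90 88 86 80 75 65 53 36 24 22 20]
 [46 38 46 51 59 72 84 87 89 89 86 85 83 74 64 49 39 31 18 21 21 20]
 [48 39 43 51 58 66 79 87 86 84 81 75 63 51 38 28 19 19 13 15 18 16]
 [58 52 51 59 61 63 76 83 79 73 61 50 38 27 25 17 22 20 20 18 20 19]]
[[ 52  59  74  83  80  73  68  67  65  66  68  69  71  71  67]
 [ 56  73  93 103  98  86  73  67  66  69  78  84  87  83  74]
 [ 64  86 104 108 107  94  75  63  65  76  93 103 106  99  87]
 [ 70  96 106 109 109  95  74  59  61  85 103 110 110 107  94]
 [ 67  94 107 109 103  89  71  55  60  86 106 110 110 109  96]
 [ 59  79  94  95  88  77  61  49  57  81 100 109 109 104  92]
 [ 44  58  71  74  70  56  49  45  51  70  85  95  97  92  78]]
```

The scoop floor is uniform steel (about 89, where balls read about 110), so it is empty. Next is lane 3.

Request:
step_arm(steps=[-498,-76,5,0,0,0.563,8,-498,-76,5,0,0,0.563,8,-498,-76,5,0,0,0.563,8,-498,-76,5,0,0,0.563,8,-498,-76,5,0,0,0.563,8,-498,-76,5,0,0,0.563,8,-498,-76,5,0,0,0.563,8,-498,-76,5,0,0,0.563,8,-498,-76,5,0,0,0.563,8,-498,-76,5,0,0,0.563,8])

```text
t: 42.1
tool_pos: [606.0, -84.4, 250.9]
orientation: [-2.264, -2.176, -0.003]
contact_force: [0.5, 0.2, -2.2]
opening: 11.7
grip_force: 30.0
```

Request:
step_arm(steps=[0,0,0,0,0,0,8,0,0,0,0,0,0,8,0,0,0,0,0,0,8,0,0,30,0,0,0,8,0,0,60,0,0,0,8,0,0,90,0,0,0,8,0,0,90,0,0,0,8])

```text
t: 42.8
tool_pos: [602.7, -78.9, 156.5]
orientation: [-2.254, -2.173, 0.006]
contact_force: [-1.4, 0.7, -1.6]
opening: 11.7
grip_force: 30.0
```

Run:
```python
from h import *
lipnow(); liprel(tray(-40,60,53),PHI,-4)
```

```text
lip world [526.2 -75.8 100. ] tray [-47.9  69.3 100. ] F [-1.4  0.7 -1.6] q [-0.25  0.68  0.6   1.63 -0.45  0.98  0.46] t 42.8 open 11.7
 [-9.7  3.5 41. ] [-0.08  -0.005  0.005]
```

Request:
step_arm(steps=[-5,1,10,-0.03,0,0,8,-8,2,22,-0.06,0,0.005,8,-8,3,34,-0.08,0,0.005,8,-8,3,39,-0.08,0,0.005,8,-8,3,39,-0.08,0,0.005,8,-8,3,39,-0.08,0,0.005,8,-8,3,39,-0.08,0,0.005,8])

```text
t: 43.5
tool_pos: [609.4, -91.2, 122.5]
orientation: [2.229, 2.13, 0.088]
contact_force: [0.2, -0.1, -1.1]
opening: 11.8
grip_force: 30.0
```

Run:
```python
from h import *
lipnow(); liprel(tray(-43,60,11.5),PHI,-4)
```

```text
lip world [538.4 -87.9  59.3] tray [-35.3  57.8  59.3] F [ 0.2 -0.1 -1.1] q [-0.22  0.69  0.56  1.73 -0.52  0.79  0.54] t 43.5 open 11.8
 [  2.4 -10.9  47.8] [ 0.011 -0.001 -0.003]
```

Request:
step_arm(steps=[2,-4,6,0.01,0,0,8,2,-8,12,0.01,0,0,8,2,-10,14,0.01,0,0,8,2,-10,14,0.01,0,0,8,2,-10,14,0.01,0,0,8])

```text
t: 44.0
tool_pos: [599.7, -89.1, 106.7]
orientation: [2.236, 2.135, 0.075]
contact_force: [-0.7, -0.0, -2.3]
opening: 11.8
grip_force: 30.0
```

Run:
```python
from h import *
lipnow(); liprel(tray(-43,60,11.5),PHI,-4)
```

```text
lip world [528.  -85.7  44.3] tray [-45.8  59.5  44.3] F [-0.7 -0.  -2.3] q [-0.22  0.7   0.55  1.76 -0.53  0.76  0.55] t 44.0 open 11.8
 [ 0.8  0.4 32.9] [-0.001 -0.001 -0.005]
```

Request:
step_arm(steps=[0.5,0.5,6,0,0,-0.003,8,0.5,1,12,0,0,-0.003,8,0.5,1,18,0,0,-0.003,8,0.5,1,24,0,0,-0.003,8,0.5,1,29,0,0,-0.003,8,0.5,1,33,0,0,-0.003,8,0.5,1,33,0,0,-0.003,8,0.5,1,33,0,0,-0.003,8])

```text
t: 44.8
tool_pos: [603.1, -88.6, 73.9]
orientation: [2.233, 2.139, 0.076]
contact_force: [-0.7, 0.2, -1.8]
opening: 11.8
grip_force: 30.0
```

Run:
```python
from h import *
lipnow(); liprel(tray(-66,60,7.4),PHI,-4)
```

```text
lip world [531.3 -85.4  11.5] tray [-42.4  60.   11.5] F [-0.7  0.2 -1.8] q [-0.19  0.75  0.51  1.77 -0.56  0.7   0.58] t 44.8 open 11.8
 [  0.2 -23.8   2.4] [-0.001 -0.001 -0.001]
```

Request:
step_arm(steps=[0,-4,1,0,0,0,8,0,-8,2,0,0,0,8,0,-11,2.4,0,0,0,8,0,-14,2.4,0,0,0,8,0,-17,2.4,0,0,0,8,0,-19,2.4,0,0,0,8,0,-21,2.4,0,0,0,8,0,-24,2.4,0,0,0,8])

```text
t: 45.6
tool_pos: [578.8, -87.4, 69.7]
orientation: [2.233, 2.139, 0.075]
contact_force: [0.4, 0.9, -3.5]
opening: 11.8
grip_force: 30.0
```

Run:
```python
from h import *
lipnow()
for x,z,t in((-70,8,-3),(-75,15,2),(-82,25,8),(-90,37,14),(-95,50,18)): liprel(tray(x,60,z),PHI,t,(x,z,t))
```

```text
lip world [507.  -84.2   7.4] tray [-66.8  60.2   7.4] F [ 0.4  0.9 -3.5] q [-0.19  0.72  0.5   1.84 -0.57  0.65  0.6 ] t 45.6 open 11.8
(-70, 8, -3) [ 0.  -2.3  0.4] [ 0.016 -0.002 -0.001]
(-75, 15, 2) [ 0.  -2.2 -0. ] [ 0.103 -0.002 -0.001]
(-82, 25, 8) [ 0.  -3.8 -1.7] [ 0.208 -0.002 -0.001]
(-90, 37, 14) [ 0.  -7.2 -5. ] [ 0.313 -0.002 -0.001]
(-95, 50, 18) [  0.   -9.3 -11.9] [ 0.382 -0.002 -0.001]
```

Request:
step_arm(steps=[0,-1.5,0.5,0.01,0,0,8,0,-2.6,0.5,0.02,0,0,8,0,-2.6,0.3,0.06,0,0,8,0,-2.5,0.2,0.107,0,0,8,0,-3.3,-0.6,0.16,0,0,8,0,-4.1,-1.5,0.212,0,0,8,0,-5.8,-3,0.264,0,0,8,0,-7.5,-4.8,0.316,0,0,8,0,-8.6,-8,0.35,0,0,8,0,-9.7,-12,0.386,0,0,8])

```text
t: 46.6
tool_pos: [568.1, -87.1, 80.8]
orientation: [-2.088, -2.001, 0.323]
contact_force: [0.5, 0.5, -2.2]
opening: 11.6
grip_force: 30.0
```

Request:
step_arm(steps=[0,1,-10,0,0,0,8,0,2,-25,0,0,0,8,0,2,-45,0,0,0,8,0,2,-70,0,0,0,8,0,2,-100,0,0,0,8,0,2,-130,0,0,0,8,0,2,-130,0,0,0,8])

```text
t: 47.3
tool_pos: [613.9, -90.5, 208.4]
orientation: [-2.096, -2.009, 0.313]
contact_force: [-0.6, -0.9, -0.8]
opening: 12.0
grip_force: 30.0
```

Run:
```python
from h import *
balls(); tubes(); liprel([402,194,190],208,15)
c=bot.read_camera("top"); w=c["img"].min(2)
L=lipnow();R=Ro.from_rotvec(bot.sense()["orientation"]).as_matrix(); u,v=proj(c,L+R@np.array([0,60,-10])).astype(int); print(w[v-8:v+10,u-12:u+12])
```

```text
lip world [524.2 -86.7 176.8] tray [-49.5  58.4 176.8] F [-0.6 -0.9 -0.8] q [-0.19  0.81  0.62  1.24 -0.35  1.51  0.37] t 47.3 open 12.0
scene scoop [266. 188.]
scoop 131 261 182; 
top scoop [269. 144.]
scoop 79 269 141; scoop 188 269 155; 
A centre [356.2 340.4] blob [ 82 202  43  34 852] [102. 219.]
B centre [552.2 268.4] blob [ 129  120   88  189 8479] [174. 210.]
C centre [707.6  71. ] blob [ 181   87   55   51 1561] [210. 109.]
 [ 318.2 -143.7   24.1] [-0.057 -0.155 -0.509]
lip world [520.1 -84.8 172.2] tray [-53.6  60.2 172.2] F [-0.1 -0.2 -1.1] q [-0.19  0.82  0.62  1.25 -0.35  1.51  0.37] t 47.65 open 11.8
[[ 90  88  83  77  74  67  53  33  22  16  23  18  24  19  25  29  28  31
   33  39  52  61  67  69]
 [ 91  89  82  77  73  65  49  28  17  18  19  19  15  23  20  15  17  18
   19  25  43  58  64  71]
 [ 92  88  82  77  75  65  45  30  23  24  23  21  16  19  21  19  16  15
   18  24  45  56  61  69]
 [ 90  88  81  77  73  63  47  41  38  40  32  24  19  19  22  25  25  25
   15  28  46  57  63  68]
 [ 91  86  81  80  74  67  66  74  79  75  61  42  28  27  33  42  47  40

[... 640 characters left out ...]
80  79  79  72  70  79  91  93  90  80  73  73  88 102 109 112 108
   99  85  75  80  79  70]
 [ 83  80  77  75  70  66  67  73  76  72  70  73  76  83  89  91  90  86
   78  72  71  79  78  70]
 [ 85  80  80  78  70  65  67  76  79  76  77  83  86  88  89  82  79  73
   70  72  77  79  76  69]
 [ 86  81  80  79  70  64  68  79  86  88  89  89  91  91  90  89  87  82
   81  84  85  83  77  68]
 [ 86  81  81  76  69  62  70  81  89  91  91  92  91  90  89  90  93  92
   92  91  87  81  76  66]
 [ 86  80  81  74  66  63  72  86  90  91  93  92  92  91  91  89  91  96
   95  92  86  81  77  64]
 [ 86  81  82  76  65  67  79  89  92  92  92  90  91  91  91  91  90  94
   95  92  86  83  76  67]]
```

Two balls are plain in the scoop. On to tube B.

Request:
step_arm(steps=[20,-9,-10,0,0,0,8,55,-24,-18,-0.01,-0.025,-0.085,8,95,-42,-16,-0.017,-0.045,-0.15,8,135,-60,-12,-0.023,-0.065,-0.215,8,175,-79,-8,-0.03,-0.085,-0.28,8,215,-97,-3,-0.037,-0.105,-0.345,8,252,-114,3,-0.044,-0.123,-0.405,8,284,-128,10,-0.05,-0.14,-0.455,8,308,-139,18,-0.057,-0.155,-0.5,8,318,-143,24,-0.057,-0.155,-0.509,8])

```text
t: 48.65
tool_pos: [479.1, 238.9, 225.5]
orientation: [-1.53, -2.568, 0.336]
contact_force: [0.2, 0.2, -1.3]
opening: 11.7
grip_force: 30.0
```

Request:
step_arm(steps=[0,0,0,0,0,0,8,0,0,0,0,0,0,8,0,0,0,0,0,0,8])

```text
t: 48.95
tool_pos: [482.9, 231.9, 226.6]
orientation: [-1.548, -2.562, 0.337]
contact_force: [0.1, 0.8, -2.3]
opening: 11.8
grip_force: 30.0
```

Run:
```python
from h import *
lipnow(); liprel([402,194.3,148],208,15); tubes()
```

```text
lip world [405.  190.7 190.6] tray [-180.1  330.6  190.6] F [ 0.1  0.8 -2.3] q [-0.79  0.61  0.52  1.54 -0.25  1.33  0.26] t 48.95 open 11.8
 [ 5.  10.1 41.7] [ 0.003  0.004 -0.006]
A centre [356.2 340.4] blob [ 82 202  42  34 757] [102. 219.]
B centre [385.9 184.7] blob [145 194  30  23 220] [159. 204.]
B centre [349.2 163.6] blob [149 211  30  16 259] [165. 219.]
C centre [616.4 150.5] blob [169 112  26  23 375] [181. 123.]
C centre [565.7 120.8] blob [179 130  22  23 320] [190. 141.]
```

Request:
step_arm(steps=[3,4,10,0,0,0,8,4,7,20,0,0,-0.005,8,4,9,30,0,0,-0.005,8,4,10,40,0,0,-0.005,8,4,10,40,0,0,-0.005,8,4,10,40,0,0,-0.005,8,4,10,40,0,0,-0.005,8])

```text
t: 49.85
tool_pos: [479.3, 237.8, 185.2]
orientation: [-1.535, -2.568, 0.335]
contact_force: [-0.4, 0.2, -2.3]
opening: 11.5
grip_force: 30.0
```

Run:
```python
from h import *
lipnow(); pour(395,190.5,208,ths=(15,8,0,-12,-18,-24,-28))
```

```text
lip world [401.7 196.  149.3] tray [-183.7  335.7  149.3] F [-0.4  0.2 -2.3] q [-0.79  0.65  0.5   1.59 -0.27  1.24  0.27] t 49.85 open 11.5
15 [-2.2  0.   1.6] [0.003 0.003 0.005]
8 [-2.2 -7.5 -7.3] [-0.119  0.002  0.005]
0 [ -2.1 -17.3 -16.2] [-0.259  0.002  0.005]
-12 [ -2.1 -33.5 -24. ] [-0.468  0.002  0.005]
-18 [ -2.1 -42.  -25.6] [-0.573  0.001  0.005]
-24 [ -2.  -50.9 -26.3] [-0.678  0.001  0.005]
-28 [ -2.  -57.  -26.1] [-0.748  0.001  0.005]
```

Request:
step_arm(steps=[-1,-4,-4,-0.06,0,0,8,-1.5,-7.5,-7.5,-0.121,0,0,8,-2,-12,-12,-0.19,0,0.005,8,-2,-17,-16.5,-0.261,0,0.005,8,-2,-25,-21,-0.366,0,0.005,8,-2,-33,-24,-0.47,0,0.005,8,-2,-42,-26,-0.575,0,0.005,8,-2,-51,-26.5,-0.68,0,0.005,8,-2,-57,-26,-0.748,0,0.005,8,-2,-57,-26,-0.748,0,0.005,8])

```text
t: 50.85
tool_pos: [433.7, 211.2, 223.7]
orientation: [1.46, 2.427, 0.601]
contact_force: [-0.3, 0.5, -1.7]
opening: 11.9
grip_force: 30.0
```

Request:
step_arm(steps=[0,0,0,0,0,0,8,0,0,0,0,0,0,8,0,0,0,0,0,0,8,0,0,0,0,0,0,8,0,0,0,0,0,0,8,0,0,0,0,0,0,8])

```text
t: 51.45
tool_pos: [437.6, 213.4, 224.7]
orientation: [1.455, 2.424, 0.604]
contact_force: [0.2, -0.2, -1.9]
opening: 11.9
grip_force: 30.0
```

Run:
```python
from h import *
lipnow(); liprel([402,194.3,180],208,-28); liprel([402,194.3,195],208,0)
```

```text
lip world [402.1 194.4 138.4] tray [-183.1  334.1  138.4] F [ 0.2 -0.2 -1.9] q [-0.83  0.2   0.39  2.28 -0.44  0.2   0.44] t 51.45 open 11.9
 [ -0.2  19.4 -36.8] [-0.     0.001  0.001]
 [-0.2 44.4 -7.7] [0.489 0.001 0.001]
```

Request:
step_arm(steps=[0,6,-10,0,0,0,8,0,13,-24,0.03,0,0,8,0,20,-37,0.06,0,0,8,0,27,-32,0.16,0,0,8,0,33,-25,0.27,0,0,8,0,39,-18,0.39,0,0,8,0,44,-12,0.47,0,0,8,0,44,-12,0.489,0,0,8])

```text
t: 52.25
tool_pos: [468.9, 230.4, 255.1]
orientation: [1.615, 2.692, -0.002]
contact_force: [-0.5, -0.4, -1.8]
opening: 12.0
grip_force: 30.0
```

Run:
```python
from h import *
c=bot.read_camera("top")
P=np.array([ray(c,334+(a+.5)/7-.5,160+(b+.5)/7-.5,3)[:2] for a,b in((113,62),(390,125),(322,510),(42,447))])
e=np.roll(P,-1,0)-P; ctr=P.mean(0); print(P.round(),ctr.round(1),np.linalg.norm(e,axis=1).round(),np.degrees(np.arctan2(e[:,1],e[:,0])).round(1))
# independent: cork mask with convex hull
m=cv2.inRange(cv2.cvtColor(cv2.GaussianBlur(c["img"],(3,3),0),cv2.COLOR_BGR2HSV),(8,105,0),(16,150,255)); m[:,:325]=0;m[:160]=0;m[240:]=0;m[:,395:]=0
n,l,st,ce=cv2.connectedComponentsWithStats(m); i=1+st[1:,4].argmax(); v,u=np.nonzero(l==i)
print("rect",st[i],[ray(c,*p,3)[:2].round() for p in cv2.boxPoints(cv2.minAreaRect(np.c_[u,v].astype(np.float32)))], ray(c,*cv2.minAreaRect(np.c_[u,v].astype(np.float32))[0],3))
w=c["img"].min(2); n,l,st,ce=cv2.connectedComponentsWithStats((w[100:260,60:330]>96).astype(np.uint8)); print([(st[k,4],(ce[k]+(60,100)).round().tolist()) for k in range(1,n) if 6<st[k,4]<60])
L=lipnow(); u,v=proj(c,L).astype(int); print("scoop max",w[v-35:v+5,u-20:u+15].max())
```

```text
[[ 570. -337.]
 [ 551. -454.]
 [ 385. -427.]
 [ 403. -311.]] [ 477.3 -382.2] [119. 168. 117. 169.] [-99.2 170.6  81.2  -8.7]
rect [ 341  170   48   62 2208] [array([ 401., -311.]), array([ 568., -337.]), array([ 554., -456.]), array([ 388., -427.])] [ 476.42498062 -382.74303894    3.        ]
[(np.int32(12), [232.0, 101.0]), (np.int32(48), [246.0, 111.0]), (np.int32(39), [103.0, 163.0]), (np.int32(51), [276.0, 239.0])]
lip world [401.  193.7 197.9] tray [-184.2  333.4  197.9] F [ 1.3  0.1 -1.2] q [-0.9   0.42  0.59  1.75 -0.26  1.05  0.27] t 52.3 open 12.0
scoop max 97
```

Run:
```python
from h import *
c=bot.read_camera("top"); w=c["img"].min(2)
print(w[157:170,94:113]); X=ray(c,103,163,10); print(X)
s=bot.read_camera("scene"); print(proj(s,X)); u,v=proj(s,X).astype(int); print(s["img"].min(2)[v-6:v+7,u-9:u+10])
print(np.load("pics/top0.npy").min(2)[157:170,94:113].max())
liprel([477.3-40*.986,-382.4+40*.165,130],170.6,0)
```

```text
[[ 15  15  12  19  17  15  24  26  30  31  29  32  28  27  26  20  17  21
   15]
 [ 16  11  11  14  12  19  22  20  14  22  16  15  16  17  11  12  11  14
   11]
 [ 13  13  15  11  24  34  41  35  27  21  18  17  14  15  13  12  16  10
   15]
 [ 15  15  16  17  33  56  68  66  53  43  33  29  19  20  14  18  18  23
   22]
 [ 15  16  13  16  40  74  92  94  84  75  67  55  46  41  40  39  38  41
   43]
 [ 15  16  18  15  44  84 100 104 102  99  96  87  78  76  73  69  67  62
   63]
 [ 14  14  11  19  48  86 102 105 106 106 103 102  99  99  97  95  86  78
   73]
 [ 19  16  14  24  51  85 102 107 106 106 106 104 104 104 101  96  87  80
   69]
 [ 14  14  11  23  52  84 102 106 106 106 105 104 101  95  87  78  69  65
   56]
 [ 14  13  15  27  53  82  99 103 104 103  99  93  86  75  66  55  53  52
   51]
 [ 17  13  17  29  56  79  93  96  93  91  83  75  69  60  51  45  43  47
   49]
 [ 12  20  11  32  58  77  82  81  78  71  67  62  62  60  49  38  39  46
   48]
 [ 17  16  16  34  62  75  79  77  71  69  67  70  73  72  57  42  36  39
   46]]
[532.20374434 395.13282428  10.        ]
[397.46761101 158.67860268]
[[74 75 71 74 74 70 71 72 71 71 74 70 72 65 70 66 72 70 70]
 [75 70 74 72 71 70 75 69 71 70 69 75 65 69 68 69 70 70 73]
 [74 74 78 74 75 71 71 71 71 66 72 64 69 69 73 71 70 72 70]
 [71 76 73 71 69 74 70 68 66 70 67 65 73 69 70 70 70 74 71]
 [69 69 69 70 71 68 67 66 69 69 70 71 69 74 73 71 69 69 73]
 [70 70 70 68 71 68 73 66 70 70 73 67 74 71 72 68 72 71 71]
 [73 69 65 70 71 71 70 72 73 74 74 72 69 69 70 70 72 72 69]
 [67 70 68 70 69 69 74 70 70 70 72 70 72 70 73 70 69 71 75]
 [71 67 68 71 73 70 71 73 73 69 74 73 68 73 66 74 73 74 76]
 [64 67 70 73 71 70 70 72 69 68 68 69 70 72 72 76 76 72 77]
 [74 71 70 71 71 74 69 72 76 72 75 71 79 74 74 74 74 76 75]
 [73 72 70 69 72 77 78 69 72 69 72 71 71 73 72 75 75 73 75]
 [67 73 74 76 75 74 75 77 75 73 79 75 73 80 74 75 73 73 73]]
79
 [-566.1 -248.4   69.1] [0.    0.001 0.653]
```

Request:
step_arm(steps=[-566,-248,0,0,0,0.653,8,-566,-248,0,0,0,0.653,8,-566,-248,0,0,0,0.653,8,-566,-248,0,0,0,0.653,8,-566,-248,0,0,0,0.653,8,-566,-248,0,0,0,0.653,8,-566,-248,0,0,0,0.653,8,-566,-248,0,0,0,0.653,8,-566,-248,0,0,0,0.653,8,-566,-248,0,0,0,0.653,8])

```text
t: 53.4
tool_pos: [503.8, -271.0, 257.1]
orientation: [2.395, 2.031, 0.003]
contact_force: [1.5, -0.3, -1.1]
opening: 11.8
grip_force: 30.0
```

Request:
step_arm(steps=[0,0,0,0,0,0,8,0,0,0,0,0,0,8])

```text
t: 53.6
tool_pos: [503.1, -270.9, 256.8]
orientation: [2.4, 2.026, 0.001]
contact_force: [-0.7, 1.0, -2.1]
opening: 12.0
grip_force: 30.0
```

Run:
```python
from h import *
lipnow(); liprel([477.3-40*.986,-382.4+40*.165,30],170.6,0)
```

```text
lip world [ 428.2 -258.1  199.4] tray [-138.2 -116.9  199.4] F [-0.7  1.  -2.1] q [-0.01  0.54  0.76  1.62 -0.4   1.14  0.68] t 53.6 open 12.0
 [-114.1   29.1  169.5] [ 0.001 -0.    -0.004]
```

Request:
step_arm(steps=[-40,10,0,0,0,0,8,-80,20,20,0,0,0,8,-112,28,50,0,0,0,8,-112,28,80,0,0,0,8,-112,28,110,0,0,0,8,-112,28,140,0,0,0,8,-112,28,165,0,0,0,8,-112,28,165,0,0,0,8,-112,28,165,0,0,0,8])

```text
t: 54.5
tool_pos: [515.2, -383.0, 92.2]
orientation: [2.393, 2.034, 0.002]
contact_force: [0.3, -0.0, -0.3]
opening: 11.7
grip_force: 30.0
```

Run:
```python
from h import *
lipnow(); liprel([477.3-40*.986,-382.4+40*.165,3],170.6,0)
```

```text
lip world [ 440.3 -370.8   34.8] tray [-121.5 -228.9   34.8] F [ 0.3 -0.  -0.3] q [ 0.26  0.81  0.62  1.6  -0.57  0.92  0.93] t 54.5 open 11.7
 [-5.5 -1.6 31.9] [ 0.001 -0.     0.002]
```

Request:
step_arm(steps=[-4,-2,5,0,0,0,8,-5,-2,10,0,0,0,8,-5,-2,15,0,0,0,8,-5,-2,20,0,0,0,8,-5,-2,24,0,0,0,8,-5,-2,27,0,0,0,8,-5,-2,29,0,0,0,8,-5,-2,30,0,0,0,8,-5,-2,30,0,0,0,8])

```text
t: 55.4
tool_pos: [511.5, -389.5, 61.4]
orientation: [2.395, 2.032, -0.0]
contact_force: [0.3, -0.4, -1.2]
opening: 11.9
grip_force: 30.0
```

Run:
```python
from h import *
lipnow(); liprel([477.3-40*.986,-382.4+40*.165,3],170.6,0)
```

```text
lip world [ 436.5 -377.1    4.1] tray [-125.  -235.4    4.1] F [ 0.3 -0.4 -1.2] q [ 0.28  0.85  0.6   1.61 -0.59  0.86  0.96] t 55.4 open 11.9
 [1.5 1.1 1.1] [0.    0.001 0.   ]
```

Request:
step_arm(steps=[1,1,0.7,0,0,0,8,1,1,1.3,0,0,0,8,1,1,1.5,0,0,0,8,1,1,1.5,0,0,0,8,1,1,1.5,0,0,0,36,1,1,1.5,0,0,0,36,1,1,1.5,0,0,0,36,1,1,1.5,0,0,0,36])

```text
t: 56.2
tool_pos: [512.6, -388.9, 60.1]
orientation: [2.395, 2.031, -0.0]
contact_force: [0.5, 0.2, -0.5]
opening: 35.2
grip_force: 0.0
```

Request:
step_arm(steps=[0,0,-15,0,0,0,36,0,0,-40,0,0,0,36,0,0,-80,0,0,0,36,0,0,-130,0,0,0,36,0,0,-180,0,0,0,36,0,0,-200,0,0,0,36,0,0,-200,0,0,0,36])

```text
t: 56.9
tool_pos: [513.3, -390.7, 265.7]
orientation: [2.388, 2.025, 0.002]
contact_force: [-0.1, 0.0, -0.5]
opening: 36.4
grip_force: 0.0
```

Run:
```python
from h import *
print(bot.sense()["tool_pos"],bot.sense()["opening"])
tubes()
cs=bot.read_camera("scene");ct=bot.read_camera("top")
a=cv2.resize(cs["img"][60:300,90:410],(400,300),interpolation=cv2.INTER_CUBIC)
b=cv2.resize(ct["img"][60:252,60:400],(400,226),interpolation=cv2.INTER_CUBIC)
d=cv2.resize(ct["img"][80:190,60:260],(400,220),interpolation=cv2.INTER_CUBIC)
e=cv2.resize(cs["img"][90:200,290:410],(400,367),interpolation=cv2.INTER_CUBIC)[:300]
out=np.zeros((560,800,3),np.uint8); out[:300,:400]=a; out[:226,400:]=b; out[300:520,:400]=cv2.resize(ct["img"][150:245,310:410],(400,220)); out[230:530,400:]=e
cv2.imwrite("pics/fin.png",np.clip(out*1.5,0,255).astype(np.uint8))
```

```text
[ 513.33994672 -390.74089338  265.67753002] 36.422264004607236
A centre [356.2 340.4] blob [ 82 202  42  34 871] [102. 219.]
B centre [394.9 188.6] blob [142 192  37  34 623] [160. 209.]
C centre [616.3 150.7] blob [169 112  26  23 369] [181. 123.]
C centre [565.8 120.6] blob [178 130  24  23 335] [190. 141.]
```

View pics/fin.png

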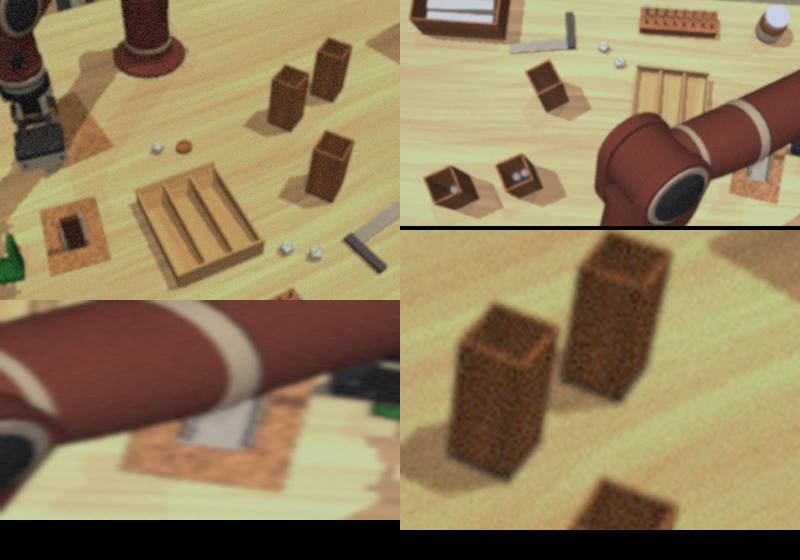

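The tray is empty, all three tubes stand, and no balls lie on the bench. Tube B shows two balls at (520,175) and tube A at least one at (453,188); C's floor is hidden from both cameras. The scoop stands on its mat, and the dice, square and checker are in place.

```bash
python3 -c "
from station import bot
print(bot.close_job())"
```

```text
the job is handed in; nothing more can be done
None
```

I handed the job in at about 57 s: all three tubes are upright, one lane's pair was poured into each, and the scoop is on the middle of its mat. The final images show the tray and bench clear of balls and the dice, square and checker where they started. Both balls show in one tube and at least one in another; the third tube's floor was hidden from the cameras.

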